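Take the lift-off lid from the tool chest and pack the chest

ROBOT

A 7-joint arm with a two-finger parallel gripper is mounted at the origin on a cart in front of the work surface, level with it; the furniture and walls round the work are solid. World frame = base frame: x ahead of the robot, y to its left, z up, the work surface at z = 0. Lengths are in m, angles in rad, forces in N, time in s.
With the tool pointing down it reaches from about 0.4 to 0.875 m from the base axis. Payload 19.3 kg.
Tool frame: the origin (TCP) lies on the centre line of the jaws, within the pads' length; the fingertips stand 25 mm ahead of it and the grasp point (between the pads) lies 6 mm ahead of it (tips_ahead is the distance from the TCP to the fingertips, in m); z points along the fingers, y is the direction in which the jaws open and shut (so a half turn about z gives the same grasp; the last joint's range is limited). The gripper opens to 85 mm and grips with 20 to 120 N. Pads are 22 mm wide; open, the fingers measure 114 mm over their backs; the gripper's body (76 mm by 85 mm) begins 54 mm behind the grasp point. The pads swing forward as they close: fully open they stand 13 mm farther back than shut.
Start: joints at [-1.333, 0.521, -0.036, 1.599, 0.021, 1.021, -0.113], TCP at [0.189, 0.596, 0.256] pointing down, gripper open.
Joint ranges: [-2.91, 2.91], [-0.3, 2.13], [-1.5, 1.42], [0.17, 2.43], [-1.26, 4.41], [0.16, 1.93], [-2.52, 2.52]. Speed limits (rad/s): [1.89, 1.89, 2.39, 2.39, 3.01, 3.01, 3.01].

INTERFACE

Orientations are given as [roll, pitch, yaw] about the fixed x, y, z axes, in that order (R = Rz(yaw) Ry(pitch) Rx(roll)).
In Python, from workcell import observe, grab_frame, job_done, outline_of, tips_ahead gives the robot as it stands. The module is installed in compiled form; this text tells all that it offers.
- The arm moves only by the tool move_arm, never from a script. Its argument "motion" is a list of rows, each a list of 2 entries, a list of its own where there are three numbers: the shift along the world's x, y, z in mm, then the turn, a rotation vector about the world's x, y, z in rad. A call has 1 to 12 rows; each row is the pose to reach, as a shift and turn from the pose commanded when the call began; what a row does not reach only later rows make up. A row lasts 1/8 s, in which the tool goes at most 62.5 mm and 10.7 degrees, less where a joint would pass 70% of its speed; a pose out of reach is approached as far as the arm can. A call with a gripper value outside its range is refused whole. "jaw" is the finger opening in mm, from 0 to 85.4, set as the call begins (left out, the last holds). The fingers move at their own pace and stop on an object; "grip_force" is the grip in N (left out, the last holds). Time passes only in rows, so rows that repeat a pose let the fingers close. It gives the time, the measured TCP pose, the force and the opening at its end, in the units of the state.
- observe(): the state, without advancing time (a new reading comes with each control period).
- grab_frame(name): name is "side" or "top" or "wrist"; returns a dict with "frame" (480x640x3 uint8, red, green, blue), "fx", "fy", "cx", "cy" (pixels), "T" (4x4, takes a point from camera to world coordinates); the wrist camera has in their place "mount" (4x4, takes a point from camera to tool coordinates, whose origin is the TCP and whose axes are the flange's). Camera axes: x right, y down, z forward; pixel columns grow to the right and rows downward; lengths in m; the calibration is good to about 2 mm. A picture is of the moment at which its call begins: read the wrist's pose just before it. There is no depth.
- job_done(): hands the job in, once; it reports no verdict.
Trained networks look in the newest picture that a camera, given by its name, has taken for a name from the list of things; names that differ only in an ending like _2 or _b are one class to them, and where a whole thing is asked for, a point or a joint stands for the part that bears it (a point fixed in the world has none). Each returns a list of dicts, best first, with "score" (0 to 1); they miss things now and then, are a little off and sometimes report something else, mostly with a low value. They report only what shows in the picture. A call takes as long as a camera call.
- outline_of(label, camera): "pixels" (480x640 bool, what is visible of it) and "pixel" ([column, row] in pixels, amid what is visible of it).
The state is a dict: "clock": time; "qpos": joint angles; "qd": joint speeds; "joint_efforts": joint torques, N m; "position": TCP position; "tool_rot": TCP orientation; "force": force on the tool from outside, world axes, zero at the start; "moment": the same for the moment, N m; "grip_width": finger opening in m.
Only numpy, scipy, OpenCV 4.12 (cv2) and the standard library are available. Lean on these libraries where they do the work, as an engineer would, in place of code of your own. Each camera call takes 0.05 s, during which the arm holds its last target.

TASK

Swing both hasps off the lid of the green tool chest to the front, raise the lid until it is upright on its hinges, lift it straight up off the hinge pins and stand it in the slot of the plywood lid rack, handle up. Then lay every one of the kit pieces that is on the bench (hardwood wedge, sanding block, spring clamp with orange jaw tips; not all are always there) flat on the chest's floor, side by side, wholly inside its walls. Leave the mug where it stands.

Things in the scene. Friction and masses are not known exactly. Their poses are not given: they have to be found in the camera images.
- chest: Open-topped green tool chest fixed to the bench, 142 (x) x 272 (y) x 50 mm high; walls and floor 6 mm, so inside 130 x 260 mm and 44 mm deep. Origin at the centre of its underside, z up; the front with hasps and lid handle faces its own -x, the back with the two lift-off hinges its +x.
- pins (a point): On the hinge axis, midway between the two fixed hinge pins (brass, level along y, 10 mm thick, at chest y = +90 and -90), 92 mm behind the chest's centre, 55 mm above the bench; axes as the chest's. The steel cheeks' rear edges rise 45 mm above the axis as a back stop: a lid leaning back on it, about 10 degrees past upright, stands by itself.
- lid: Loose green lid, about 0.35 kg, 142 x 272 x 10 mm. Origin on its hinge axis (at point pins while it hangs there); the panel reaches from 21 to 163 mm along its own -x, the handle bar is at 211 mm. Own z is the normal of its outer face: up when shut, level to the chest's back when upright. A batten, 7 mm deep, under it near the handle drops inside the chest. Let go half-way it falls shut.
- lid_handle (a point): Middle of the lid's orange handle: a round bar 12 mm thick, 90 mm long along the lid's y, held by two arms at its ends, clear by 42 mm from the lid's front edge. It may be pinched across from above with the tool kept pointing down; it turns in the grip while the lid swings about the hinge axis.
- lid_lower_edge (a point): Middle of the panel's hinge-side edge (lower edge when upright), 21 mm along the lid's -x from its origin; it stands on the rack's slot floor. At own y = +90 and -90 hang the knuckles, forks 18 mm wide, 23 mm thick, with a 13 mm slot open to own +x (down when upright), tips 18 mm past the axis: lifted 25 mm straight up, the upright lid is free.
- hasp_left (a joint): Angle of the hasp at the chest's +y side (rad): 0 = lying on the lid over the brass staple, locking the lid; 1.57 upright; 2.8 = swung fully off to the front, the stop. Swings freely; past upright it falls to the stop by itself.
- hasp_right (a joint): The same for the hasp at the chest's -y side.
- hasp_left_pull (a point): Middle of the left hasp's pull: a round orange bar, 10 mm thick, 40 mm long along the chest's y, 69 mm from the hasp's hinge axis and 24 mm above the shut lid; free space of 35 mm between its two side arms. Pinch it across from above and follow the arc, or lift it.
- hasp_right_pull (a point): The same for the right hasp.
- hasp_left_hinge (a point): Hinge axis of the left hasp (a level line along the chest's y), on the chest's front, 79 mm before the chest's centre and 64 mm above the bench.
- hasp_right_hinge (a point): The same for the right hasp.
- lid_rack: Plywood lid rack fixed to the bench: foot 60 (x) x 120 mm (y), two upright boards with a 22 mm wide slot along the rack's y between them. Boards up to 94 mm above the bench, then flared lips to about 132 mm, mouth about 65 mm. The lid stands in it handle up, either way round, its knuckles (162 mm apart inside) beside the ends of the rack. Origin at the centre of its underside.
- rack_slot (a point): Middle of the rack's slot floor, 48 mm above the bench. Between the rack and the chest stands the mitre saw: its fixed front arm, 85 mm high, reaches forward to x = 0.42 at y = 0.02 to 0.10, and its raised blade and head begin at x = 0.63, 190 mm up.
- wedge: Hardwood wedge 30 x 90 mm, 22 mm high at its thick end. Its long side lies along its own y axis; origin at the centre of its underside. May be absent. 
- sanding_block: Cork sanding block with an orange abrasive underside, 63 x 100 x 29 mm high. Its long side lies along its own y axis; origin at the centre of its underside. May be absent. 
- spring_clamp_2: Black spring clamp with orange jaw tips, 56 x 100 x 20 mm high, lying flat. The jaw half (own y from 0 to +46 mm) is 25 mm wide and may be pinched across; the handle half (own -y) spreads to 56 mm. Its long side lies along its own y axis; origin at the centre of its underside. May be absent. 
- mug: Blue and white mug, 78 mm wide, 92 mm high; a bystander.

How it is judged:
On the way, in this order (a step that is already met when the one before it is completed fails the run):
1. both hasps are swung off to the front while the lid is still shut (value of joint each of hasp_left, hasp_right above 1.8 rad and angle between lid's own z axis and vertical below 0.1 rad), for 0.2 s.
2. the lid is raised upright with its knuckles still on the pins (angle between lid's own z axis and vertical between 1.35 and 1.85 rad and distance between lid and pins below 0.012 m), for 0.1 s.
3. the lid is lifted straight up off its pins, still upright (angle between lid's own z axis and vertical between 1.35 and 1.85 rad and z of lid in the frame of pins above 0.025 m and horizontal distance between lid and pins below 0.06 m), for 0.05 s.
4. the lid stands in the rack's slot, handle up, let go (x of lid_lower_edge in the frame of lid_rack between -0.013 and 0.013 m and y of lid_lower_edge in the frame of lid_rack between -0.04 and 0.04 m and z of lid_lower_edge in the frame of lid_rack between 0.04 and 0.056 m and angle between lid's own z axis and vertical between 1.27 and 1.87 rad and height (world z) of lid_handle above 0.2 m and contact force between the fingers and lid below 0.1 N), for 0.2 s.
At the end, for the whole second after the job is handed in: Hasps beyond 1.8 rad; lid upright (0.3 rad) in the rack, handle up, lower edge within 13 mm across, 40 mm along and 8 mm in height of the slot floor; each kit piece flat in the chest (origin within 53 mm of its centre in x, 122 mm in y, under 25 mm high); all at rest (value of joint each of hasp_left, hasp_right above 1.8 rad and x of lid_lower_edge in the frame of lid_rack between -0.013 and 0.013 m and y of lid_lower_edge in the frame of lid_rack between -0.04 and 0.04 m and z of lid_lower_edge in the frame of lid_rack between 0.04 and 0.056 m and angle between lid's own z axis and vertical between 1.27 and 1.87 rad and height (world z) of lid_handle above 0.2 m and linear speed of each of lid, wedge, sanding_block, spring_clamp_2 below 0.02 m/s and x of wedge in the frame of chest between -0.053 and 0.053 m and y of wedge in the frame of chest between -0.122 and 0.122 m and z of each of wedge, sanding_block, spring_clamp_2 in the frame of chest below 0.025 m and angle between each of wedge, sanding_block, spring_clamp_2's own z axis and vertical below 0.3 rad and x of sanding_block in the frame of chest between -0.053 and 0.053 m and y of sanding_block in the frame of chest between -0.122 and 0.122 m and x of spring_clamp_2 in the frame of chest between -0.053 and 0.053 m and y of spring_clamp_2 in the frame of chest between -0.122 and 0.122 m); the robot touches nothing.
It fails at once if the mug is shifted or tipped (distance of mug from where it was at the start of the episode above 0.04 m or angle between mug's own z axis and vertical above 0.4 rad).
Of wedge, sanding_block, spring_clamp_2 only 2 to 3 are there at a start; the rules pass over those that are not, and their reading is None.
At some moment in a run one of wedge, sanding_block, spring_clamp_2 may be knocked a few centimetres aside while the robot is not near it.
It also fails if it takes over 208 s, if anything falls off the work surface, if the arm or the gripper's body presses on something with over 40 N, if the wrist force passes 120 N, or if a joint passes its speed limit or range.

## Working session

There is one attempt and no reset: what is moved stays moved. The work goes in short steps, Python scripts to look and compute and a tool call to move; the robot and the scene stay as the last step left them, time stands still between calls to the robot, and variables do not carry over. Pictures are saved under pics/ and viewed, and the job is handed in when it is done.

Besides the shell and the picture viewer there is one more tool, called after ">>>" as name([rows], argument=value, ...), one row to a line, values as JSON. move_arm: Moves the arm, as the interface text tells. Its arguments: {"type":"object","properties":{"motion":{"type":"array"},"jaw":{"type":"number"},"grip_force":{"type":"number"}},"required":["motion"]}

```bash
mkdir -p pics
cat > h.py <<'E'
import numpy as np, cv2
from workcell import observe, grab_frame, job_done, outline_of, tips_ahead
from scipy.spatial.transform import Rotation as R
def snap(cam,name):
    s=observe(); f=grab_frame(cam)
    cv2.imwrite('pics/'+name+'.png',f['frame'][:,:,::-1])
    if 'T' in f: T=np.array(f['T'])
    else:
        Tt=np.eye(4);Tt[:3,:3]=R.from_euler('xyz',s['tool_rot']).as_matrix();Tt[:3,3]=s['position'];T=Tt@np.array(f['mount'])
    f['Tw']=T
    return f
def ray(f,px):
    d=np.array([(px[0]-f['cx'])/f['fx'],(px[1]-f['cy'])/f['fy'],1.]);T=f['Tw'];return T[:3,3],T[:3,:3]@d
def onz(f,px,z):
    o,d=ray(f,px);return o+d*(z-o[2])/d[2]
def proj(f,p):
    T=np.linalg.inv(f['Tw']);c=T[:3,:3]@np.array(p)+T[:3,3]
    return np.array([f['fx']*c[0]/c[2]+f['cx'],f['fy']*c[1]/c[2]+f['cy']])
def tri(f1,p1,f2,p2):
    A=[];b=[]
    M=np.zeros((3,3));v=np.zeros(3)
    for f,p in((f1,p1),(f2,p2)):
        o,d=ray(f,p);d=d/np.linalg.norm(d);P=np.eye(3)-np.outer(d,d);M+=P;v+=P@o
    return np.linalg.solve(M,v)
E
python3 - <<'E'
from h import *
s=observe();print({k:np.round(v,3) for k,v in s.items()}, tips_ahead)
for c in('top','side','wrist'):
    f=snap(c,c+'0');print(c,np.round(f['Tw'],3).tolist(),f['fx'],f['cx'],f['cy'])
    for n in ('chest','lid','lid_handle','hasp_left_pull','lid_rack','wedge','sanding_block','spring_clamp_2','mug'):
        for o in outline_of(n,c)[:3]:
            r=cv2.minAreaRect(np.argwhere(o['pixels'])[:,::-1].astype(np.float32));print(n,round(o['score'],2),np.round(o['pixel']),np.round(onz(f,o['pixel'],0.02),3),np.round(r[0]),np.round(r[1]),round(r[2]))
E
```

```text
{'clock': np.float64(0.0), 'qpos': array([-1.333,  0.522, -0.036,  1.6  ,  0.021,  1.021, -0.113]), 'qd': array([-0.001,  0.001,  0.   , -0.001, -0.004, -0.001, -0.   ]), 'joint_efforts': array([-4.0000e-03, -9.2713e+01,  1.9780e+00, -3.6993e+01,  1.8000e-02,
        8.0000e-03,  0.0000e+00]), 'position': array([0.189, 0.595, 0.256]), 'tool_rot': array([-3.14 ,  0.   ,  2.834]), 'force': array([-0.782,  1.104, -0.527]), 'moment': array([ 0.014, -0.   ,  0.046]), 'grip_width': np.float64(0.085)} 0.025
top [[0.051, -0.822, 0.567, -0.476], [-0.999, -0.05, 0.017, -0.039], [0.014, -0.567, -0.824, 1.488], [0.0, 0.0, 0.0, 1.0]] 577.0431666176307 315.30699330060725 245.3225260409078
chest 0.64 [248. 239.] [0.544 0.202 0.02 ] [249. 235.] [27. 56.] 9
lid 0.69 [244. 232.] [0.57  0.217 0.02 ] [248. 233.] [54. 30.] 48
lid_handle 0.79 [246. 236.] [0.558 0.211 0.02 ] [247. 233.] [53. 30.] 47
hasp_left_pull 0.34 [251. 242.] [0.534 0.192 0.02 ] [249. 235.] [27. 59.] 8
hasp_left_pull 0.27 [384. 273.] [ 0.445 -0.218  0.02 ] [381. 274.] [17. 28.] 4
hasp_left_pull 0.2 [249. 242.] [0.534 0.196 0.02 ] [242
[... 845 characters left out ...]
31. 87.] 86
lid_rack 0.73 [405. 255.] [ 0.678 -0.134  0.02 ] [401. 254.] [57. 66.] 6
lid_rack 0.63 [275. 214.] [0.572 0.386 0.02 ] [271. 216.] [31. 85.] 85
wedge 0.84 [399. 329.] [ 0.421 -0.384  0.02 ] [401. 330.] [18. 38.] 63
sanding_block 0.57 [320. 273.] [ 0.439 -0.088  0.02 ] [320. 272.] [23. 44.] 79
spring_clamp_2 0.58 [356. 295.] [ 0.439 -0.23   0.02 ] [358. 294.] [18. 45.] 75
mug 0.91 [495. 289.] [ 0.704 -0.388  0.02 ] [494. 291.] [41. 55.] 7
wrist [[0.302, 0.903, 0.307, 0.109], [0.953, -0.286, -0.097, 0.621], [0.0, 0.322, -0.947, 0.374], [0.0, 0.0, 0.0, 1.0]] 373.58593589233055 327.32424285056067 243.69154717662275
chest 0.63 [234. 448.] [0.443 0.395 0.02 ] [188. 459.] [ 26. 171.] 74
```

Run:
```python
import cv2
a=cv2.imread('pics/top0.png');cv2.imwrite('pics/topc.png',cv2.resize(a[160:320,190:470],(800,457),interpolation=cv2.INTER_CUBIC))
a=cv2.imread('pics/side0.png');cv2.imwrite('pics/sidec.png',cv2.resize(a[120:380,180:540],(800,578),interpolation=cv2.INTER_CUBIC))
```

```text
(no output)
```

View pics/topc.png

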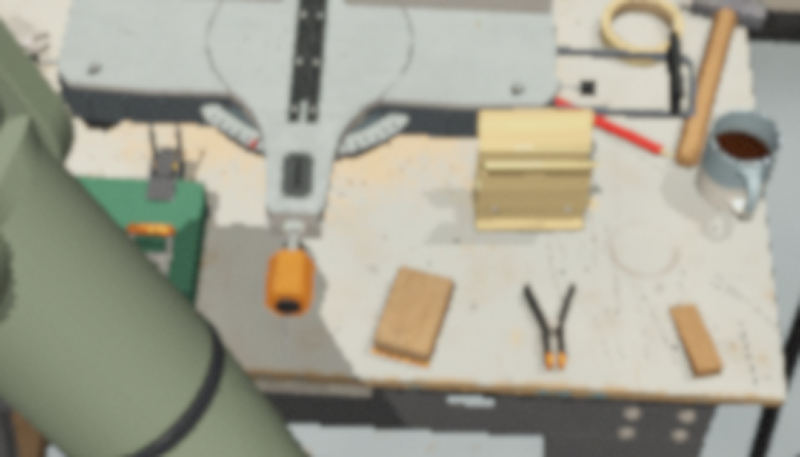

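View pics/sidec.png

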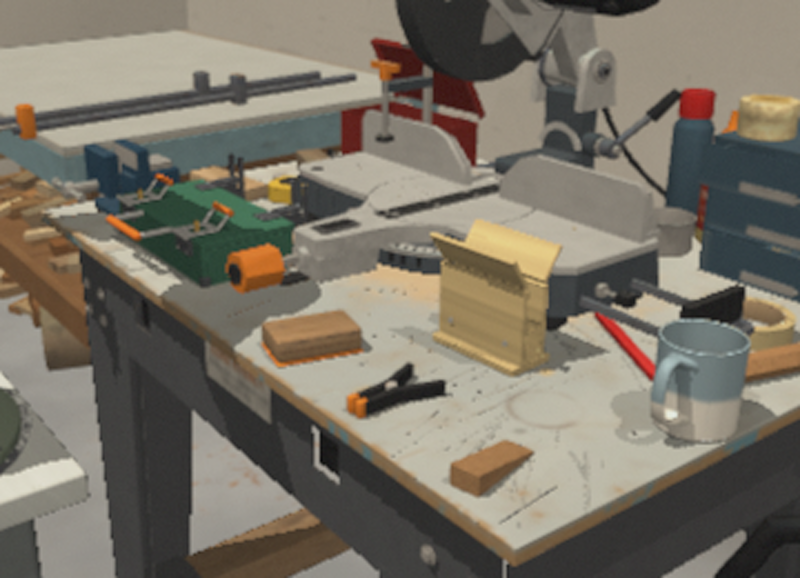

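View pics/wrist0.png

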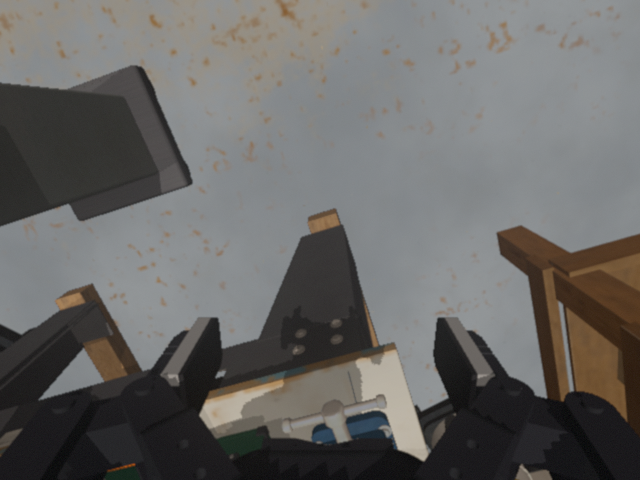

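>>> move_arm([
  [[40,-35,40],[0,0,-0.17]],
  [[80,-70,80],[0,0,-0.34]],
  [[120,-110,100],[0,0,-0.5]],
  [[160,-150,110],[0,0,-0.68]],
  [[200,-190,110],[0,0,-0.85]],
  [[240,-230,110],[0,0,-1.0]],
  [[280,-265,110],[0,0,-1.15]],
  [[310,-295,110],[0,0,-1.263]],
  [[310,-295,110],[0,0,-1.263]],
  [[310,-295,110],[0,0,-1.263]],
])

```text
clock: 2.75
position: [0.499, 0.3011, 0.3662]
tool_rot: [-3.141, -0.0, 1.572]
force: [-0.4, -0.3, 0.5]
grip_width: 0.0853
```

Run:
```python
from h import *
s=observe();print(s['clock'],np.round(s['position'],4),np.round(s['tool_rot'],3),np.round(s['qpos'],2))
for c in('wrist','top'):
    f=snap(c,c+'1')
    for n in ('chest','lid','lid_handle','hasp_left_pull','hasp_left','lid_rack','wedge','sanding_block','spring_clamp_2'):
        for o in outline_of(n,c)[:2]:
            r=cv2.minAreaRect(np.argwhere(o['pixels'])[:,::-1].astype(np.float32));print(c,n,round(o['score'],2),np.round(o['pixel']),np.round(onz(f,r[0],0.02),3),np.round(r[0]),np.round(r[1]),round(r[2]))
```

```text
2.75 [0.499  0.3011 0.3662] [-3.141 -0.     1.572] [-0.91  0.37  0.37  1.58 -0.14  1.21 -0.51]
wrist chest 0.67 [311. 130.] [0.527 0.293 0.02 ] [351. 194.] [197. 208.] 4
wrist lid 0.88 [341. 180.] [0.505 0.304 0.02 ] [333. 185.] [215. 237.] 1
wrist lid_handle 0.59 [342. 180.] [0.506 0.304 0.02 ] [333. 185.] [216. 237.] 1
wrist hasp_left_pull 0.81 [302. 112.] [0.461 0.385 0.02 ] [296. 116.] [52. 71.] 87
wrist lid_rack 0.44 [404. 449.] [ 0.618 -0.118  0.02 ] [401. 447.] [ 6. 12.] 90
wrist sanding_block 0.71 [298. 416.] [ 0.452 -0.063  0.02 ] [297. 419.] [67. 44.] 10
wrist sanding_block 0.59 [343. 176.] [0.505 0.304 0.02 ] [333. 185.] [215. 236.] 1
top chest 0.6 [186. 263.] [0.54  0.359 0.02 ] [197. 238.] [57. 63.] 5
top lid 0.83 [192. 245.] [0.488 0.374 0.02 ] [190. 252.] [74. 46.] 60
top lid_handle 0.68 [194. 244.] [0.488 0.373 0.02 ] [190. 251.] [76. 47.] 60
top lid_handle 0.67 [336. 269.] [ 0.447 -0.07   0.02 ] [334. 270.] [22. 34.] 18
top hasp_left_pull 0.68 [181. 248.] [0.5   0.401 0.02 ] [181. 248.] [15. 27.] 5
top hasp_left_pull 0.51 [187. 266.] [0.52  0.345 0.02 ] [201. 243.] [56. 63.] 16
top hasp_left 0.48 [183. 247.] [0.5   0.402 0.02 ] [181. 248.] [15. 25.] 6
top lid_rack 0.67 [375. 215.] [ 0.649 -0.2    0.02 ] [377. 219.] [42. 42.] 90
top wedge 0.75 [434. 278.] [ 0.433 -0.366  0.02 ] [433. 279.] [27. 12.] 67
top sanding_block 0.83 [334. 270.] [ 0.447 -0.07   0.02 ] [334. 270.] [23. 34.] 18
top spring_clamp_2 0.53 [380. 272.] [ 0.442 -0.215  0.02 ] [383. 274.] [30. 18.] 86
```

View pics/wrist1.png

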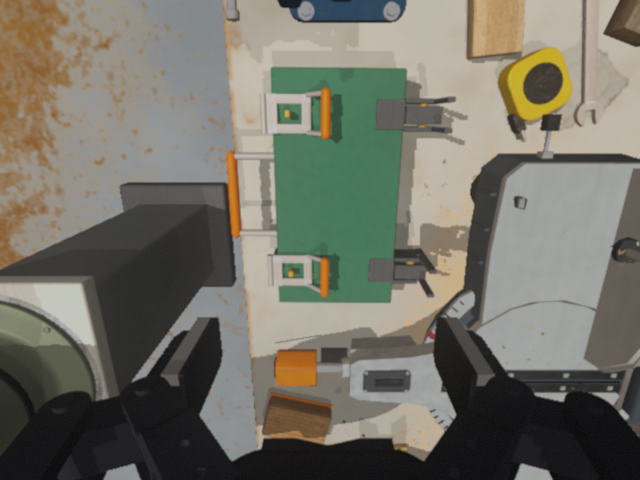

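View pics/top1.png

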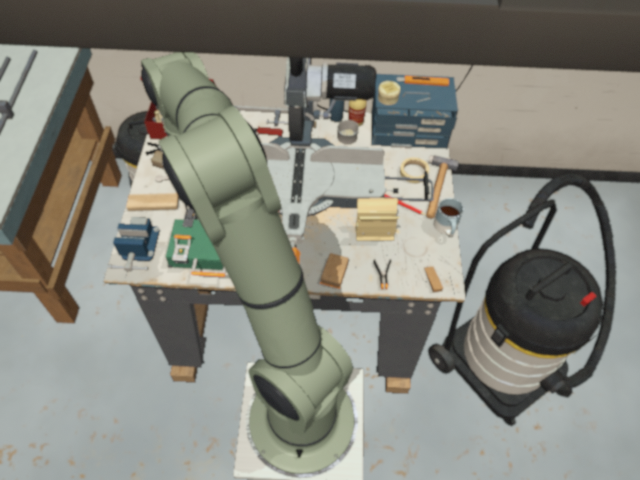

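```bash
cat > a.py <<'E'
from h import *
from scipy.optimize import least_squares
f=snap('wrist','wrist2')
for n,ps,z in(('lidcorners',[(272,68),(406,68),(391,301),(280,301)],.060),('pullL',[(326,90),(325,139)],.084),('pullR',[(325,258),(324,296)],.084),('handle',[(232,152),(236,237)],.055),('rightcheek',[(412,268)],.055)):
    print(n,[np.round(onz(f,p,z),4)[:2].tolist() for p in ps])
c=np.array([onz(f,p,.06)[:2] for p in [(272,68),(406,68),(391,301),(280,301)]])
m=np.array([[-71,136],[71,136],[71,-136],[-71,-136]])/1000
def g(p):
    r=np.array([[np.cos(p[2]),-np.sin(p[2])],[np.sin(p[2]),np.cos(p[2])]]);return (m@r.T+p[:2]-c).ravel()
s=least_squares(g,[.5,.3,0]);print(s.x,s.fun.reshape(4,2))
a=f['frame'][:,:,::-1].copy()
x,y,t=s.x
for q in [(-.079,.08,.064),(-.079,-.08,.064),(-.013,.09,.084),(-.013,-.09,.084),(-.119,.045,.055),(-.119,-.045,.055),(.092,.09,.055),(.092,-.09,.055)]+[(u,v,.06) for u,v in m]:
    p=proj(f,(x+q[0]*np.cos(t)-q[1]*np.sin(t),y+q[0]*np.sin(t)+q[1]*np.cos(t),q[2]));cv2.circle(a,tuple(np.int32(p)),2,(255,0,255),-1)
cv2.imwrite('pics/ov.png',cv2.resize(a[50:320,200:480],(800,771))[:600])
E
python3 a.py
```

```text
lidcorners [[0.4413, 0.4309], [0.5797, 0.4312], [0.5793, 0.1631], [0.4391, 0.1629]]
pullL [[0.4972, 0.4085], [0.4962, 0.3617]]
pullR [[0.4961, 0.2303], [0.4949, 0.1821]]
handle [[0.392, 0.3459], [0.3888, 0.2461]]
rightcheek [[0.6037, 0.2061]]
[ 0.50985967  0.29704665 -0.00348794] [[-0.00201155  0.00234701]
 [ 0.00165989  0.00162914]
 [ 0.00106718 -0.00233881]
 [-0.00071552 -0.00163734]]
```

View pics/ov.png

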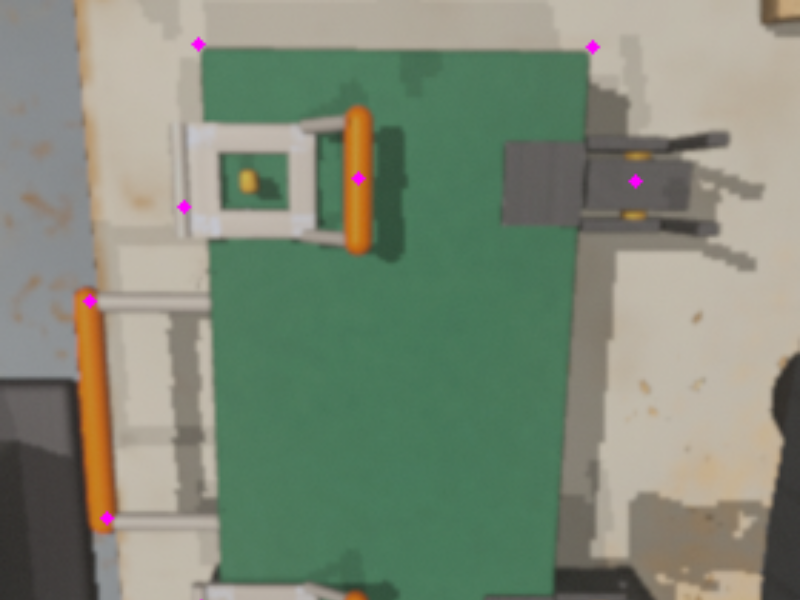

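>>> move_arm([
  [[0,30,-50],[0,0,0]],
  [[-2,60,-100],[0,0,0]],
  [[-2,86,-150],[0,0,0]],
  [[-2,86,-200],[0,0,0]],
  [[-2,86,-240],[0,0,0]],
  [[-2,86,-260],[0,0,0]],
  [[-2,86,-272],[0,0,0]],
  [[-2,86,-272],[0,0,0]],
], jaw=34)

```text
clock: 4.8
position: [0.4976, 0.3867, 0.0946]
tool_rot: [3.141, -0.0, 1.571]
force: [-0.1, 0.6, 0.3]
grip_width: 0.0341
```

Run:
```python
from h import *
s=observe();print(s['clock'],np.round(s['position'],4),np.round(s['force'],1),np.round(s['qpos'],2))
f=snap('wrist','w3');f=snap('side','s3')
a=cv2.imread('pics/s3.png');cv2.imwrite('pics/s3c.png',cv2.resize(a[150:300,190:390],(800,600),interpolation=cv2.INTER_CUBIC))
```

```text
4.8 [0.4976 0.3867 0.0946] [-0.1  0.6  0.3] [-0.92  0.75  0.25  1.71 -0.26  0.72 -0.54]
```

View pics/w3.png

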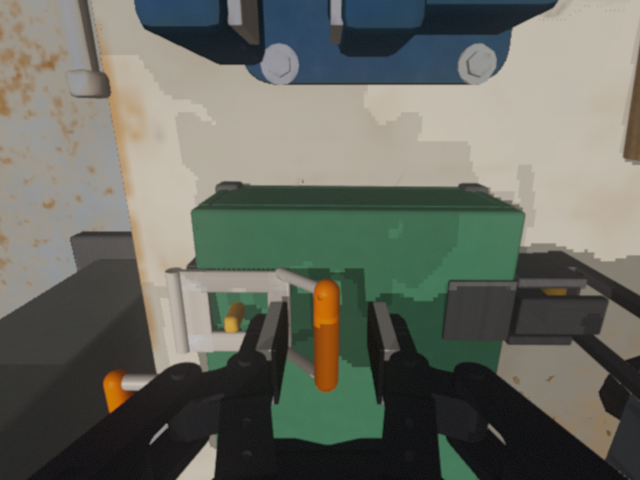

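View pics/s3c.png

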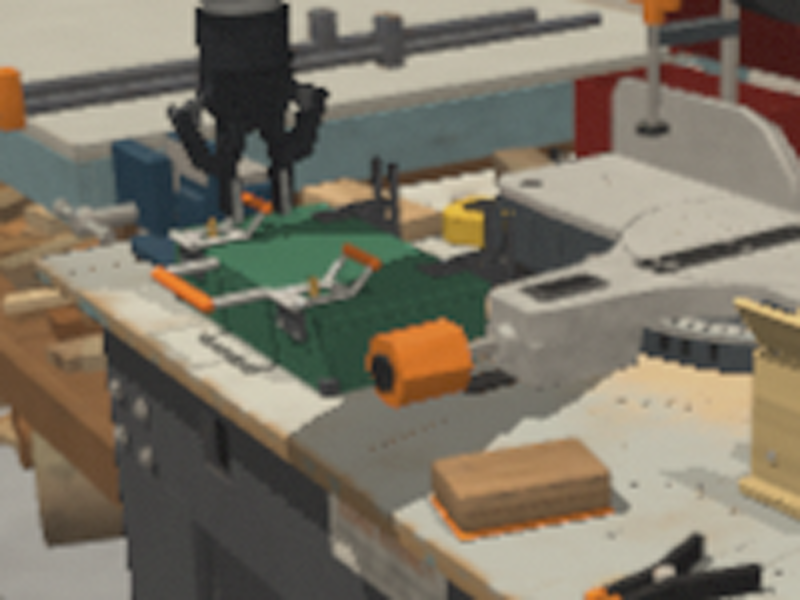

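>>> move_arm([
  [[0,0,-2],[0,0,0]],
  [[0,0,-2],[0,0,0]],
  [[0,0,-2],[0,0,0]],
  [[0,0,-2],[0,0,0]],
  [[0,0,-2],[0,0,0]],
], jaw=6, grip_force=25)

```text
clock: 5.52
position: [0.4972, 0.3869, 0.0929]
tool_rot: [-3.141, -0.001, 1.571]
force: [-3.2, -0.8, 4.4]
grip_width: 0.0091
```

Run:
```python
import numpy as np
a0=np.arctan2(20,66)
for j in np.arange(0,1.85,.15):
    print(round(j,2),np.round([69*np.cos(a0+j)-66,69*np.sin(a0+j)-20],0))
```

```text
0.0 [0. 0.]
0.15 [-4. 10.]
0.3 [-9. 19.]
0.45 [-15.  27.]
0.6 [-23.  34.]
0.75 [-31.  40.]
0.9 [-41.  44.]
1.05 [-51.  47.]
1.2 [-61.  49.]
1.35 [-71.  49.]
1.5 [-81.  47.]
1.65 [-91.  44.]
1.8 [-100.   40.]
```

>>> move_arm([
  [[-4,0,10],[0,0,0]],
  [[-9,0,19],[0,0,0]],
  [[-15,0,27],[0,0,0]],
  [[-23,0,34],[0,0,0]],
  [[-31,0,40],[0,0,0]],
  [[-41,0,44],[0,0,0]],
  [[-51,0,47],[0,0,0]],
  [[-61,0,49],[0,0,0]],
  [[-71,0,49],[0,0,0]],
  [[-81,0,47],[0,0,0]],
  [[-91,0,44],[0,0,0]],
  [[-91,0,44],[0,0,0]],
])

```text
clock: 7.02
position: [0.4052, 0.3871, 0.1366]
tool_rot: [-3.141, -0.0, 1.572]
force: [-3.3, 3.2, 10.1]
grip_width: 0.0087
```

>>> move_arm([
  [[0,0,0],[0,0,0]],
  [[0,0,0],[0,0,0]],
  [[0,0,20],[0,0,0]],
  [[0,0,50],[0,0,0]],
  [[0,0,90],[0,0,0]],
  [[0,0,90],[0,0,0]],
  [[0,0,90],[0,0,0]],
], jaw=60)

```text
clock: 7.9
position: [0.4062, 0.3863, 0.2258]
tool_rot: [-3.141, 0.0, 1.571]
force: [-1.1, -0.1, -0.3]
grip_width: 0.0599
```

Run:
```python
from h import *
s=observe();print(s['clock'],np.round(s['position'],4),np.round(s['force'],1),np.round(s['qpos'],2))
f=snap('wrist','w4')
```

```text
7.9 [0.4062 0.3863 0.2258] [-1.1 -0.1 -0.3] [-1.1   0.48  0.33  1.82 -0.19  0.88 -0.69]
```

View pics/w4.png

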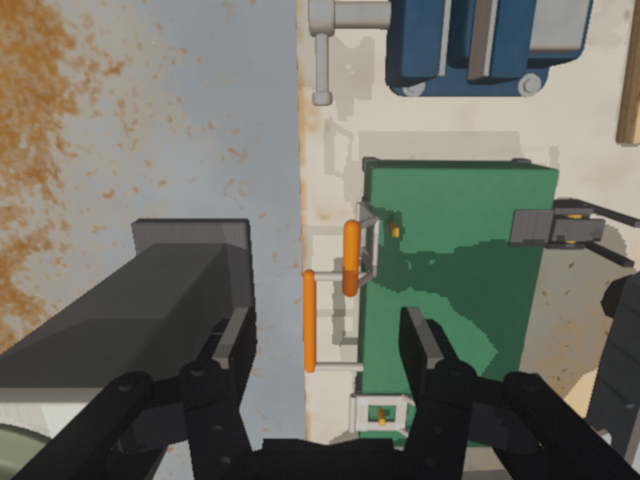

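>>> move_arm([
  [[30,-50,0],[0,0,0]],
  [[60,-100,-10],[0,0,0]],
  [[85,-145,-20],[0,0,0]],
  [[91,-179,-50],[0,0,0]],
  [[91,-179,-85],[0,0,0]],
  [[91,-179,-115],[0,0,0]],
  [[91,-179,-130],[0,0,0]],
  [[91,-179,-134],[0,0,0]],
  [[91,-179,-134],[0,0,0]],
], jaw=34)

```text
clock: 9.07
position: [0.4976, 0.2077, 0.0927]
tool_rot: [3.141, -0.0, 1.571]
force: [0.9, 0.1, 0.2]
grip_width: 0.0339
```

Run:
```python
from h import *
s=observe();print(s['clock'],np.round(s['position'],4),np.round(s['force'],1),np.round(s['qpos'],2))
f=snap('wrist','w5')
```

```text
9.075 [0.4976 0.2077 0.0927] [0.9 0.1 0.2] [-0.69  0.65  0.26  1.96 -0.29  0.57 -0.24]
```

View pics/w5.png

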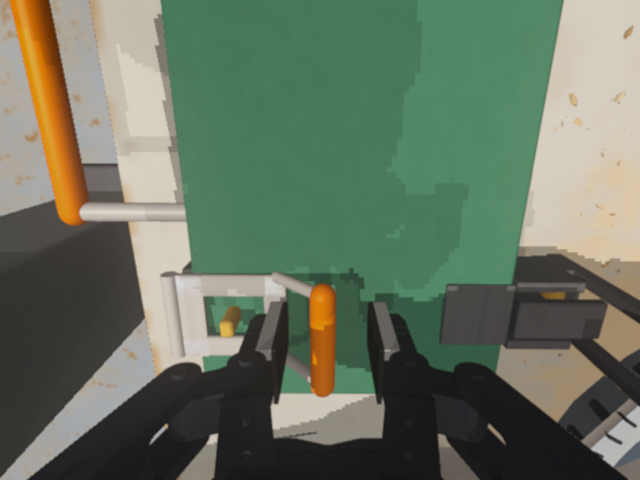

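>>> move_arm([
  [[-1,0,0],[0,0,0]],
  [[-1,0,0],[0,0,0]],
  [[-1,0,0],[0,0,0]],
  [[-1,0,0],[0,0,0]],
  [[-1,0,0],[0,0,0]],
], jaw=6)

```text
clock: 9.75
position: [0.4958, 0.2078, 0.0928]
tool_rot: [-3.141, -0.0, 1.571]
force: [-5.7, -0.0, 6.8]
grip_width: 0.0086
```

>>> move_arm([
  [[-4,0,10],[0,0,0]],
  [[-9,0,19],[0,0,0]],
  [[-15,0,27],[0,0,0]],
  [[-23,0,34],[0,0,0]],
  [[-31,0,40],[0,0,0]],
  [[-41,0,44],[0,0,0]],
  [[-51,0,47],[0,0,0]],
  [[-61,0,49],[0,0,0]],
  [[-71,0,49],[0,0,0]],
  [[-81,0,47],[0,0,0]],
  [[-91,0,44],[0,0,0]],
  [[-91,0,44],[0,0,0]],
])

```text
clock: 11.25
position: [0.4044, 0.2082, 0.1366]
tool_rot: [-3.141, -0.001, 1.572]
force: [-1.9, 4.9, 6.5]
grip_width: 0.0089
```

>>> move_arm([
  [[0,0,0],[0,0,0]],
  [[0,0,0],[0,0,0]],
  [[0,0,20],[0,0,0]],
  [[0,0,50],[0,0,0]],
  [[0,20,90],[0,0,0]],
  [[0,45,130],[0,0,0]],
  [[0,89,150],[0,0,0]],
  [[0,89,150],[0,0,0]],
  [[0,89,150],[0,0,0]],
  [[0,89,150],[0,0,0]],
], jaw=60)

```text
clock: 12.5
position: [0.4054, 0.2956, 0.2859]
tool_rot: [-3.141, 0.001, 1.57]
force: [-0.8, -0.6, -0.6]
grip_width: 0.0601
```

Run:
```python
from h import *
s=observe();print(s['clock'],np.round(s['position'],4),np.round(s['force'],1),np.round(s['qpos'],2))
f=snap('wrist','w6')
f=snap('side','s6')
a=cv2.imread('pics/s6.png');cv2.imwrite('pics/s6c.png',cv2.resize(a[150:300,190:390],(800,600),interpolation=cv2.INTER_CUBIC))
```

```text
12.5 [0.4054 0.2956 0.2859] [-0.8 -0.6 -0.6] [-1.05  0.31  0.38  1.9  -0.14  0.96 -0.61]
```

View pics/w6.png

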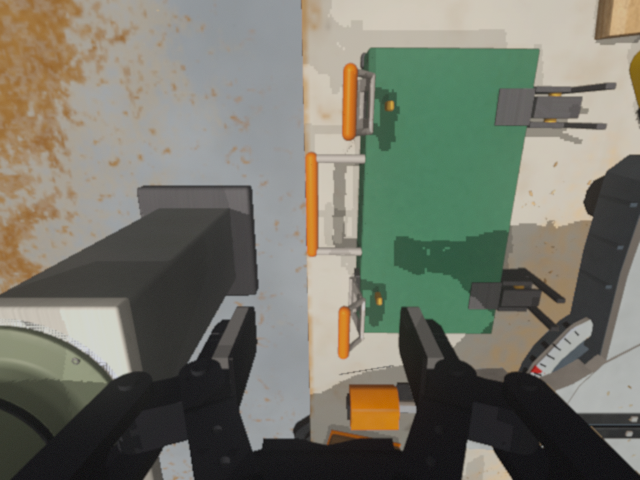

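View pics/s6c.png

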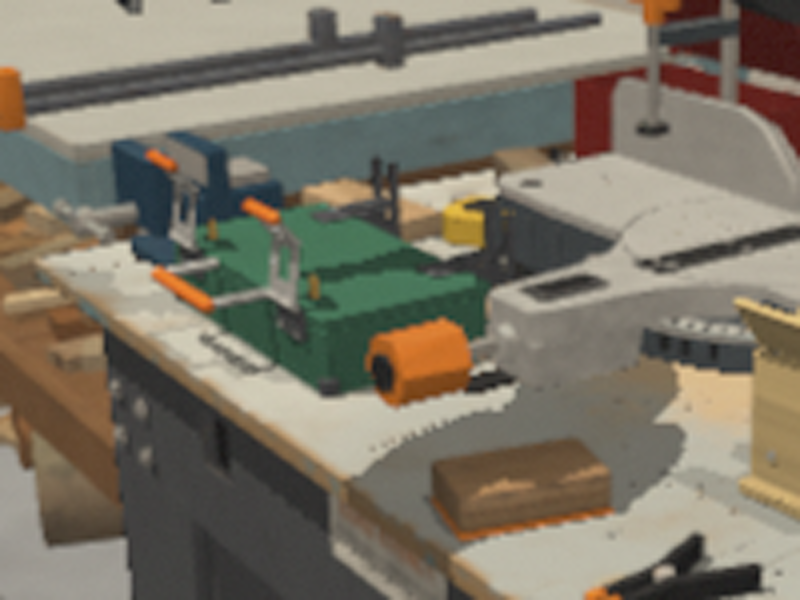

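Run:
```python
from h import *
f=snap('wrist','w7'); g=snap('top','t7')
for p in [(350,102),(344,332)]: print(onz(f,p,.133),onz(f,p,.12))
a=cv2.imread('pics/t7.png');cv2.imwrite('pics/t7c.png',cv2.resize(a[200:300,150:290],(800,571),interpolation=cv2.INTER_CUBIC))
```

```text
[0.41993915 0.38804994 0.133     ] [0.42067473 0.3884974  0.12      ]
[0.41852935 0.20923858 0.133     ] [0.4191971  0.20108407 0.12      ]
```

View pics/t7c.png

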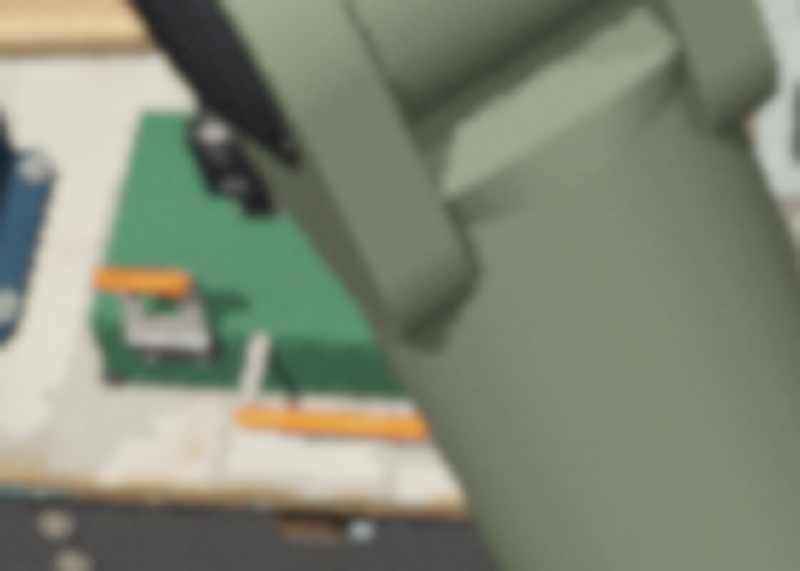

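>>> move_arm([
  [[40,-40,0],[0,0,0]],
  [[66,-86,-30],[0,0,0]],
  [[66,-86,-80],[0,0,0]],
  [[66,-86,-120],[0,0,0]],
  [[66,-86,-146],[0,0,0]],
  [[66,-86,-146],[0,0,0]],
  [[50,-86,-146],[0,0,0]],
  [[35,-86,-146],[0,0,0]],
  [[20,-86,-146],[0,0,0]],
  [[5,-86,-146],[0,0,0]],
  [[-10,-86,-146],[0,0,0]],
  [[-10,-86,-146],[0,0,0]],
], jaw=0)

```text
clock: 14.2
position: [0.3943, 0.2108, 0.1404]
tool_rot: [-3.141, -0.0, 1.572]
force: [1.2, 1.1, -0.3]
grip_width: 0.0001
```

>>> move_arm([
  [[30,0,50],[0,0,0]],
  [[60,50,60],[0,0,0]],
  [[76,110,60],[0,0,0]],
  [[76,160,50],[0,0,0]],
  [[76,179,20],[0,0,0]],
  [[76,179,0],[0,0,0]],
  [[60,179,0],[0,0,0]],
  [[45,179,0],[0,0,0]],
  [[30,179,0],[0,0,0]],
  [[15,179,0],[0,0,0]],
  [[0,179,0],[0,0,0]],
  [[0,179,0],[0,0,0]],
])

```text
clock: 15.7
position: [0.3942, 0.39, 0.1405]
tool_rot: [-3.141, -0.0, 1.572]
force: [-0.6, -0.6, -0.1]
grip_width: 0.0003
```

>>> move_arm([
  [[10,-30,50],[0,0,0]],
  [[10,-60,100],[0,0,0]],
  [[10,-90,145],[0,0,0]],
  [[10,-90,145],[0,0,0]],
  [[10,-90,145],[0,0,0]],
], jaw=40)

```text
clock: 16.32
position: [0.4054, 0.2999, 0.2851]
tool_rot: [3.141, -0.0, 1.571]
force: [-0.1, 0.1, -0.9]
grip_width: 0.04
```

Run:
```python
from h import *
s=observe();print(s['clock'],np.round(s['position'],4),np.round(s['force'],1),np.round(s['qpos'],2))
f=snap('wrist','w8')
f=snap('side','s8')
a=cv2.imread('pics/s8.png');cv2.imwrite('pics/s8c.png',cv2.resize(a[150:300,190:390],(800,600),interpolation=cv2.INTER_CUBIC))
```

```text
16.325 [0.4054 0.2999 0.2851] [-0.1  0.1 -0.9] [-1.11  0.32  0.45  1.9  -0.17  0.96 -0.58]
```

View pics/w8.png

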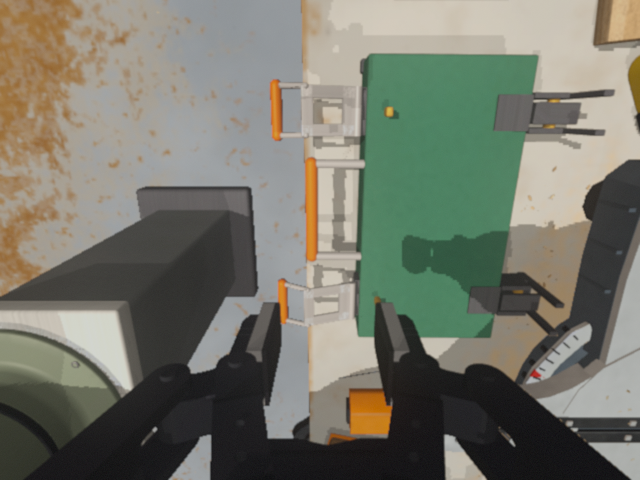

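View pics/s8c.png

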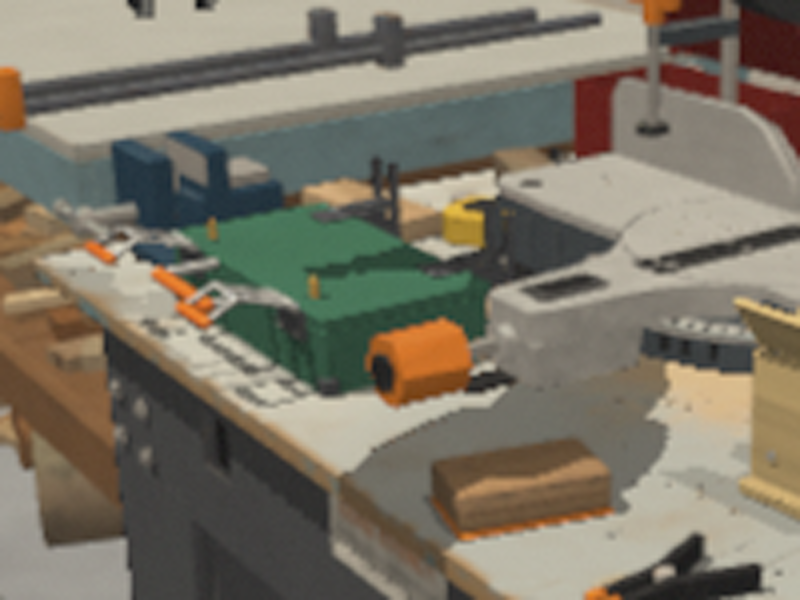

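>>> move_arm([
  [[20,-50,20],[0,0,0]],
  [[40,-100,40],[0,0,0]],
  [[60,-150,60],[0,0,0]],
  [[80,-200,80],[0,0,0]],
  [[100,-250,90],[0,0,0]],
  [[110,-300,90],[0,0,0]],
  [[120,-350,90],[0,0,0]],
  [[125,-390,90],[0,0,0]],
  [[125,-390,90],[0,0,0]],
  [[125,-390,90],[0,0,0]],
])

```text
clock: 17.68
position: [0.5305, -0.0895, 0.3744]
tool_rot: [-3.14, 0.0, 1.571]
force: [-0.2, 0.1, 0.1]
grip_width: 0.0402
```

Run:
```python
from h import *
s=observe();print(s['clock'],np.round(s['position'],4),np.round(s['tool_rot'],3),np.round(s['qpos'],2))
for c in('wrist','top','side'):
    f=snap(c,c+'9')
    for n in ('lid_rack','wedge','sanding_block','spring_clamp_2','mug'):
        for o in outline_of(n,c)[:2]:
            r=cv2.minAreaRect(np.argwhere(o['pixels'])[:,::-1].astype(np.float32));print(c,n,round(o['score'],2),np.round(o['pixel']),np.round(onz(f,r[0],0.015),3),np.round(r[0]),np.round(r[1]),round(r[2]))
```

```text
17.675 [ 0.5305 -0.0895  0.3744] [-3.14   0.     1.571] [-0.44  0.32  0.65  1.69 -0.21  1.2   0.27]
wrist lid_rack 0.63 [392. 274.] [ 0.627 -0.223  0.015] [397. 280.] [133.  74.] 88
wrist wedge 0.59 [289. 357.] [ 0.469 -0.355  0.015] [287. 360.] [20. 27.] 76
wrist sanding_block 0.97 [264. 169.] [ 0.448 -0.069  0.015] [263. 168.] [83. 52.] 14
wrist spring_clamp_2 0.95 [266. 277.] [ 0.449 -0.214  0.015] [269. 275.] [39. 72.] 86
wrist mug 0.98 [381. 420.] [ 0.608 -0.454  0.015] [376. 414.] [47. 29.] 90
top lid_rack 0.79 [376. 218.] [ 0.652 -0.197  0.015] [376. 219.] [42. 42.] 90
top lid_rack 0.41 [207. 239.] [0.517 0.307 0.015] [213. 246.] [91. 65.] 12
top wedge 0.87 [434. 279.] [ 0.438 -0.367  0.015] [434. 279.] [28. 11.] 68
top sanding_block 0.77 [338. 266.] [ 0.449 -0.07   0.015] [334. 271.] [21. 33.] 18
top sanding_block 0.71 [213. 266.] [0.443 0.319 0.015] [205. 266.] [85. 68.] 41
top spring_clamp_2 0.55 [380. 278.] [ 0.442 -0.216  0.015] [383. 275.] [25. 10.] 76
top mug 0.84 [446. 217.] [ 0.678 -0.429  0.015] [448. 216.] [25. 36.] 20
side lid_rack 0.56 [406. 255.] [ 0.684 -0.111  0.015] [401. 254.] [58. 69.] 6
side lid_rack 0.17 [228. 207.] [0.459 0.553 0.015] [225. 210.] [ 7. 25.] 81
side wedge 0.63 [399. 327.] [ 0.428 -0.375  0.015] [399. 328.] [20. 37.] 51
side wedge 0.57 [406. 255.] [ 0.683 -0.11   0.015] [400. 254.] [59. 68.] 6
side sanding_block 0.92 [319. 269.] [ 0.448 -0.076  0.015] [321. 272.] [21. 44.] 80
side spring_clamp_2 0.9 [356. 296.] [ 0.449 -0.22   0.015] [357. 294.] [18. 45.] 74
side spring_clamp_2 0.54 [398. 329.] [ 0.429 -0.375  0.015] [399. 328.] [19. 37.] 51
side mug 0.75 [274. 214.] [0.558 0.388 0.015] [272. 216.] [32. 85.] 83
side mug 0.62 [493. 288.] [ 0.703 -0.387  0.015] [494. 291.] [41. 55.] 9
```

View pics/wrist9.png

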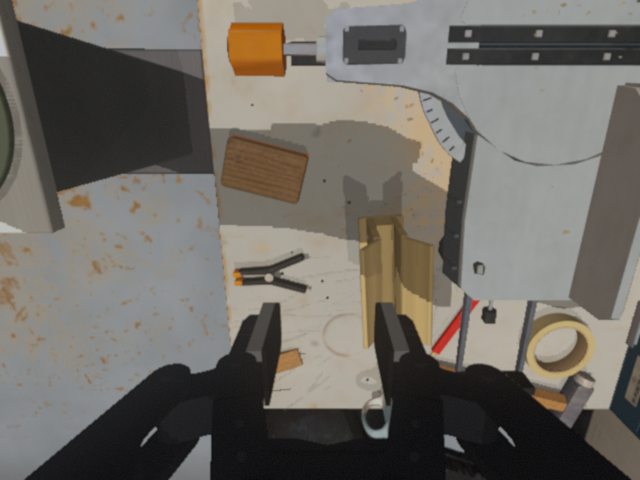

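Run:
```python
import cv2
a=cv2.imread('pics/wrist9.png');cv2.imwrite('pics/w9c.png',cv2.resize(a[200:365,330:450],(580,800),interpolation=cv2.INTER_CUBIC)[:600])
a=cv2.imread('pics/top9.png');cv2.imwrite('pics/t9c.png',cv2.resize(a[185:255,340:420],(686,600),interpolation=cv2.INTER_CUBIC))
a=cv2.imread('pics/side9.png');cv2.imwrite('pics/s9c.png',cv2.resize(a[210:300,360:450],(600,600),interpolation=cv2.INTER_CUBIC))
```

```text
(no output)
```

View pics/w9c.png

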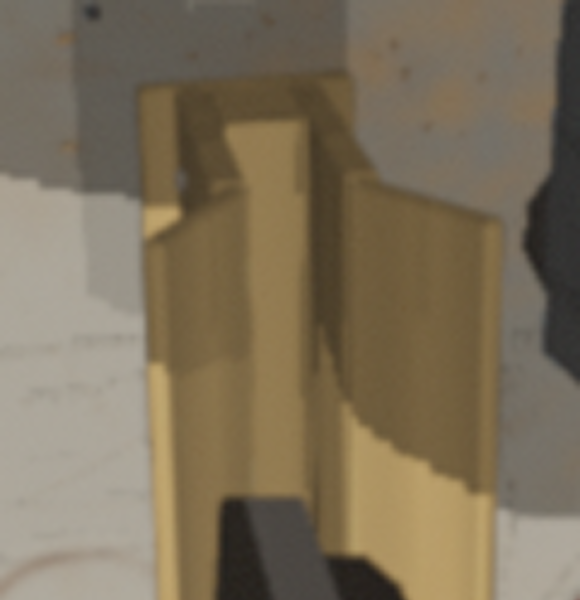

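View pics/t9c.png

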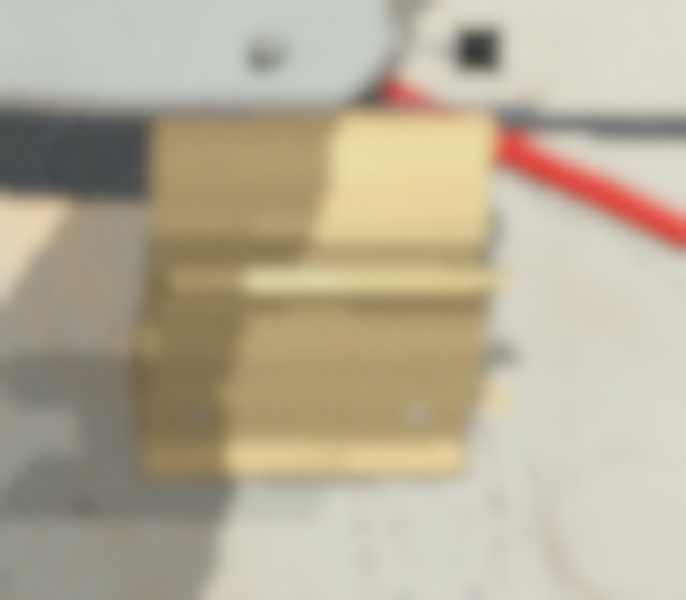

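View pics/s9c.png

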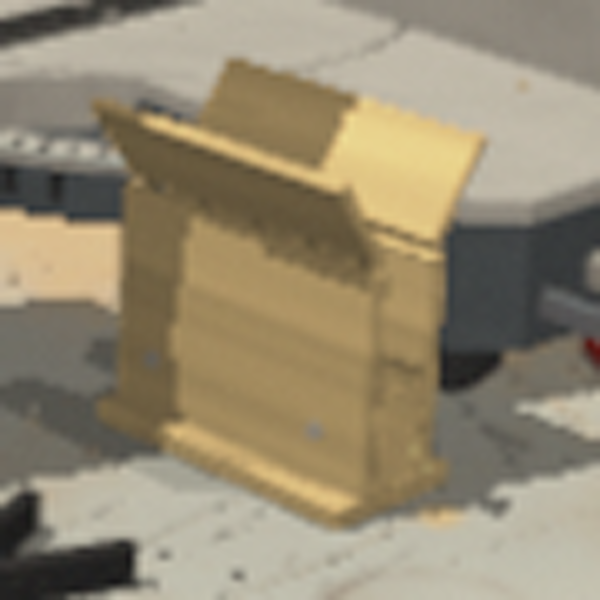

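```bash
cat > r.py <<'E'
from h import *
f=snap('wrist','w10');g=snap('top','t10');k=snap('side','s10')
W=lambda u,v:(330+u/4.833,200+v/4.833);T=lambda u,v:(340+u/8.575,185+v/8.575);S=lambda u,v:(360+u/6.667,210+v/6.667)
for n,F,p,z in[('slotfloor a',f,W(225,125),.048),('slotfloor b',f,W(308,122),.048),('foot a',f,W(138,87),.012),('foot b',f,W(350,72),.012),('lipF',f,W(147,243),.132),('lipF far',f,W(160,600),.132),('lipB',f,W(500,217),.132),('lipBfar',f,W(492,600),.132),
 ('T foot l',g,T(140,472),0),('T foot r',g,T(465,472),0),('T lipF l',g,T(170,278),.132),('T lipF r',g,T(505,278),.132),('T lipB l',g,T(150,115),.132),('T lipB r',g,T(490,115),.132),
 ('S lipF l',k,S(97,105),.132),('S lipF r',k,S(350,190),.132),('S lipB l',k,S(230,62),.132),('S lipB r',k,S(482,138),.132),('S foot r',k,S(335,525),.0),('S foot bk',k,S(445,480),.0),('S foot l',k,S(100,408),.0)]:
    print(n,np.round(onz(F,p,z),4)[:2])
E
python3 r.py
```

```text
slotfloor a [ 0.5906 -0.1352]
slotfloor b [ 0.6118 -0.1344]
foot a [ 0.5712 -0.1348]
foot b [ 0.6292 -0.1305]
lipF [ 0.5637 -0.1372]
lipF far [ 0.5692 -0.2235]
lipB [ 0.638  -0.1312]
lipBfar [ 0.6448 -0.2234]
T foot l [ 0.5763 -0.1359]
T foot r [ 0.5837 -0.2556]
T lipF l [ 0.5654 -0.1367]
T lipF r [ 0.5726 -0.2523]
T lipB l [ 0.6374 -0.1291]
T lipB r [ 0.6449 -0.2493]
S lipF l [ 0.5571 -0.1476]
S lipF r [ 0.5685 -0.2615]
S lipB l [ 0.6269 -0.1409]
S lipB r [ 0.6394 -0.2531]
S foot r [ 0.5821 -0.2504]
S foot bk [ 0.6383 -0.2486]
S foot l [ 0.5782 -0.1291]
```

>>> move_arm([
  [[-30,55,0],[0,0,0]],
  [[-60,110,-20],[0,0,0]],
  [[-90,165,-50],[0,0,0]],
  [[-115,220,-80],[0,0,0]],
  [[-135,275,-110],[0,0,0]],
  [[-140,330,-140],[0,0,0]],
  [[-140,386,-155],[0,0,0]],
  [[-140,386,-200],[0,0,0]],
  [[-140,386,-225],[0,0,0]],
  [[-140,386,-235],[0,0,0]],
  [[-140,386,-235],[0,0,0]],
], jaw=44)

```text
clock: 20.1
position: [0.3906, 0.2954, 0.1405]
tool_rot: [-3.141, 0.0, 1.57]
force: [0.0, 1.2, 0.6]
grip_width: 0.0442
```

Run:
```python
from h import *
s=observe();print(s['clock'],np.round(s['position'],4),np.round(s['force'],1),np.round(s['qpos'],2))
f=snap('wrist','w11')
```

```text
20.1 [0.3906 0.2954 0.1405] [0.  1.2 0.6] [-1.03  0.51  0.35  2.06 -0.29  0.61 -0.48]
```

View pics/w11.png

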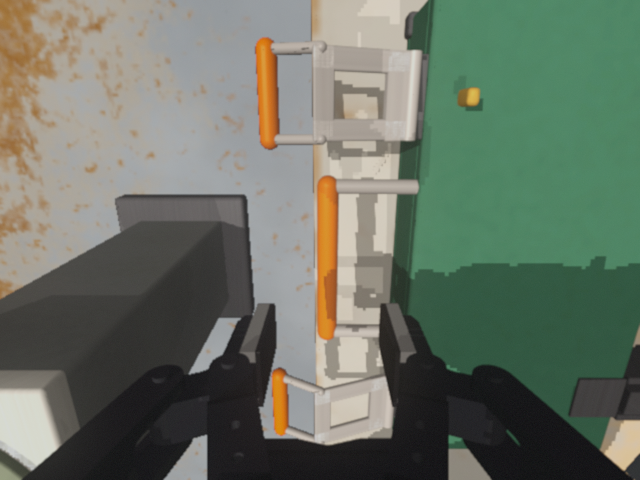

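>>> move_arm([
  [[0,0,-40],[0,0,0]],
  [[0,1,-65],[0,0,0]],
  [[0,1,-79],[0,0,0]],
  [[0,1,-79],[0,0,0]],
  [[0,1,-79],[0,0,0]],
])

```text
clock: 20.78
position: [0.3909, 0.2969, 0.0623]
tool_rot: [3.141, -0.001, 1.571]
force: [1.4, -0.7, 0.3]
grip_width: 0.0445
```

>>> move_arm([
  [[0,0,0],[0,0,0]],
  [[0,0,0],[0,0,0]],
  [[0,0,0],[0,0,0]],
  [[0,0,0],[0,0,0]],
  [[0,0,0],[0,0,0]],
], jaw=6, grip_force=50)

```text
clock: 21.4
position: [0.3904, 0.2969, 0.0618]
tool_rot: [3.141, -0.001, 1.571]
force: [-2.3, -0.4, 8.9]
grip_width: 0.0103
```

Run:
```python
from h import *
s=observe();print(s['clock'],np.round(s['position'],4),np.round(s['force'],1),s['grip_width'])
f=snap('wrist','w12');f=snap('side','s12')
a=cv2.imread('pics/s12.png');cv2.imwrite('pics/s12c.png',cv2.resize(a[150:300,190:390],(800,600),interpolation=cv2.INTER_CUBIC))
for j in np.arange(.1,1.66,.1): print(round(j,2),np.round([211*(1-np.cos(j)),211*np.sin(j)],0))
```

```text
21.4 [0.3904 0.2969 0.0618] [-2.3 -0.4  8.9] 0.010283370333658929
0.1 [ 1. 21.]
0.2 [ 4. 42.]
0.3 [ 9. 62.]
0.4 [17. 82.]
0.5 [ 26. 101.]
0.6 [ 37. 119.]
0.7 [ 50. 136.]
0.8 [ 64. 151.]
0.9 [ 80. 165.]
1.0 [ 97. 178.]
1.1 [115. 188.]
1.2 [135. 197.]
1.3 [155. 203.]
1.4 [175. 208.]
1.5 [196. 210.]
1.6 [217. 211.]
```

View pics/w12.png

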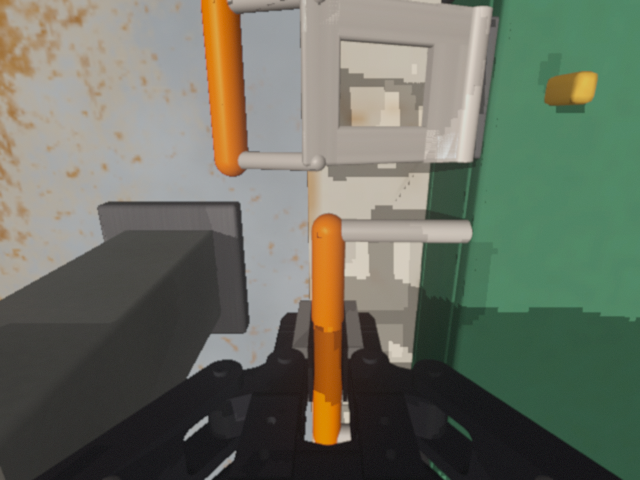

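View pics/s12c.png

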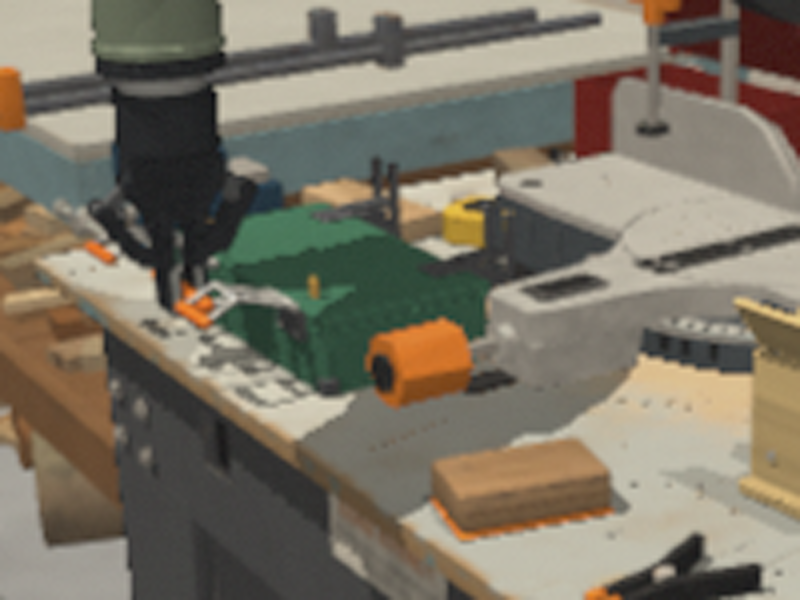

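>>> move_arm([
  [[1,0,21],[0,0,0]],
  [[4,0,42],[0,0,0]],
  [[9,0,62],[0,0,0]],
  [[17,0,82],[0,0,0]],
  [[26,0,101],[0,0,0]],
  [[37,0,119],[0,0,0]],
  [[50,0,136],[0,0,0]],
  [[64,0,151],[0,0,0]],
  [[64,0,151],[0,0,0]],
  [[64,0,151],[0,0,0]],
])

```text
clock: 22.75
position: [0.4474, 0.2961, 0.2123]
tool_rot: [-3.127, 0.003, 1.573]
force: [-55.7, -9.6, 47.0]
grip_width: 0.0094
```

Run:
```python
from h import *
s=observe();print(s['clock'],np.round(s['position'],4),np.round(s['force'],1),s['grip_width'])
f=snap('side','s13')
a=cv2.imread('pics/s13.png');cv2.imwrite('pics/s13c.png',cv2.resize(a[130:280,190:390],(800,600),interpolation=cv2.INTER_CUBIC))
```

```text
22.75 [0.4474 0.2961 0.2123] [-55.7  -9.6  47. ] 0.009374047777299423
```

View pics/s13c.png

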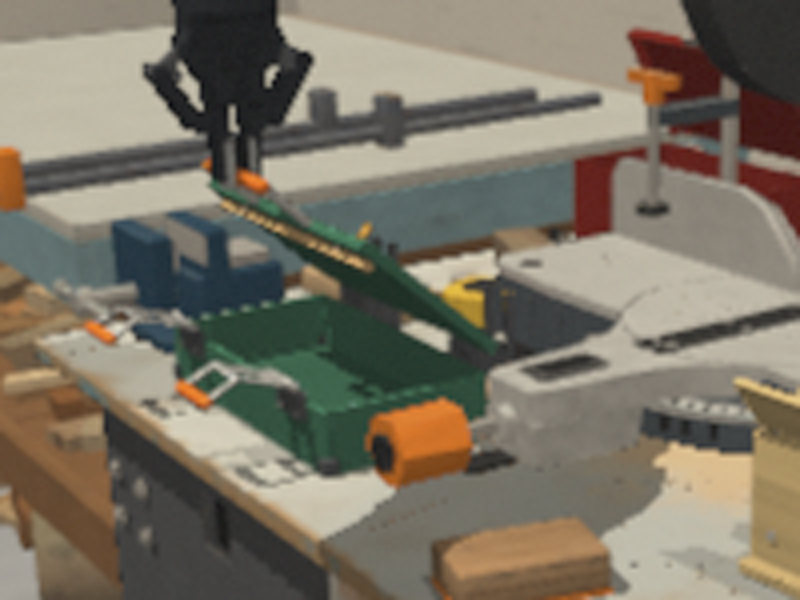

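>>> move_arm([
  [[-3,0,3],[0,0,0]],
  [[-5,0,5],[0,0,0]],
  [[-5,0,5],[0,0,0]],
])

```text
clock: 23.18
position: [0.4493, 0.2966, 0.2174]
tool_rot: [3.142, -0.0, 1.571]
force: [0.1, 0.2, -4.8]
grip_width: 0.0098
```

Run:
```python
from h import *
s=observe();print(s['clock'],np.round(s['position'],4),np.round(s['force'],1),np.round(s['moment'],2),np.round(s['qpos'],3),s['grip_width'])
```

```text
23.175 [0.4493 0.2966 0.2174] [ 0.1  0.2 -4.8] [0.03 0.31 0.01] [-0.994  0.463  0.408  1.885 -0.24   0.841 -0.463] 0.009798810329291353
```

>>> move_arm([
  [[13,0,10],[0,0,0]],
  [[26,0,20],[0,0,0]],
  [[40,0,29],[0,0,0]],
  [[54,0,37],[0,0,0]],
  [[69,0,44],[0,0,0]],
  [[84,0,50],[0,0,0]],
  [[84,0,50],[0,0,0]],
  [[84,0,50],[0,0,0]],
])

```text
clock: 24.18
position: [0.5344, 0.2967, 0.2691]
tool_rot: [3.14, -0.001, 1.57]
force: [-7.0, -1.0, 19.7]
grip_width: 0.0098
```

>>> move_arm([
  [[15,0,7],[0,0,0]],
  [[31,0,10],[0,0,0]],
  [[42,0,12],[0,0,0]],
  [[53,0,13],[0,0,0]],
  [[60,0,13],[0,0,0]],
  [[66,0,13],[0,0,0]],
  [[66,0,13],[0,0,0]],
  [[66,0,13],[0,0,0]],
])

```text
clock: 25.18
position: [0.5994, 0.2965, 0.2803]
tool_rot: [3.141, 0.0, 1.571]
force: [0.6, -1.5, 0.8]
grip_width: 0.0097
```

Run:
```python
from h import *
s=observe();print(s['clock'],np.round(s['position'],4),np.round(s['force'],1),np.round(s['moment'],2),s['grip_width'])
f=snap('side','s14');f=snap('wrist','w14')
a=cv2.imread('pics/s14.png');cv2.imwrite('pics/s14c.png',cv2.resize(a[110:260,190:390],(800,600),interpolation=cv2.INTER_CUBIC))
```

```text
25.175 [0.5994 0.2965 0.2803] [ 0.6 -1.5  0.8] [-0.27  0.1  -0.09] 0.009705406620863138
```

View pics/s14c.png

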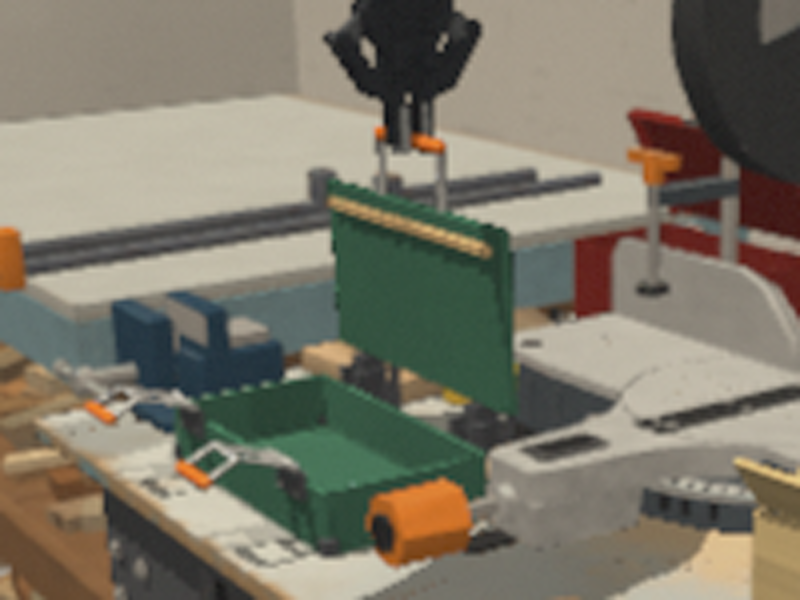

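View pics/w14.png

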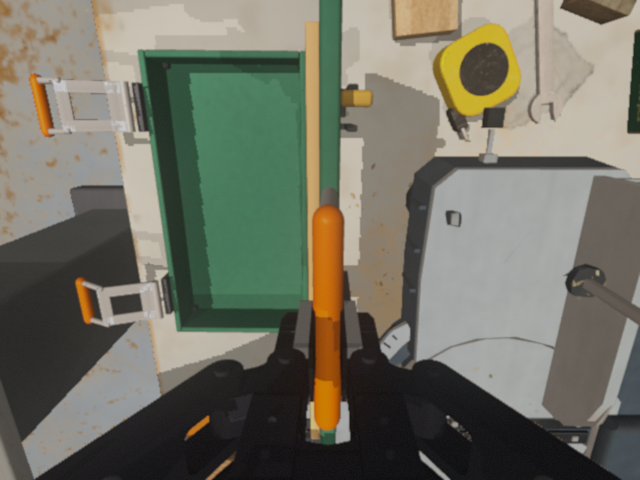

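>>> move_arm([
  [[2,0,-2],[0,0,0]],
  [[2,0,-3],[0,0,0]],
  [[2,0,-3],[0,0,0]],
], grip_force=70)

```text
clock: 25.65
position: [0.6028, 0.2965, 0.28]
tool_rot: [3.137, -0.002, 1.57]
force: [-0.1, -4.3, 25.9]
grip_width: 0.0092
```

>>> move_arm([
  [[0,0,6],[0,0,0]],
  [[0,0,16],[0,0,0]],
  [[0,0,28],[0,0,0]],
  [[0,0,36],[0,0,0]],
  [[0,0,38],[0,0,0]],
  [[0,0,44],[0,0,0]],
  [[0,0,55],[0,0,0]],
  [[0,0,75],[0,0,0]],
  [[0,0,100],[0,0,0]],
  [[0,0,130],[0,0,0]],
  [[0,0,140],[0,0,0]],
  [[0,0,140],[0,0,0]],
])

```text
clock: 27.15
position: [0.6014, 0.2966, 0.4173]
tool_rot: [3.141, -0.0, 1.571]
force: [0.4, -0.3, -3.8]
grip_width: 0.0092
```

Run:
```python
from h import *
s=observe();print(s['clock'],np.round(s['position'],4),np.round(s['force'],1),np.round(s['moment'],2),s['grip_width'],np.round(s['qpos'],2))
f=snap('side','s15');f=snap('wrist','w15')
a=cv2.imread('pics/s15.png');cv2.imwrite('pics/s15c.png',cv2.resize(a[50:245,190:450],(800,600),interpolation=cv2.INTER_CUBIC))
```

```text
27.15 [0.6014 0.2966 0.4173] [ 0.4 -0.3 -3.8] [0.   0.01 0.01] 0.009196884890627774 [-0.81  0.53  0.46  1.25 -0.23  1.41 -0.37]
```

View pics/s15c.png

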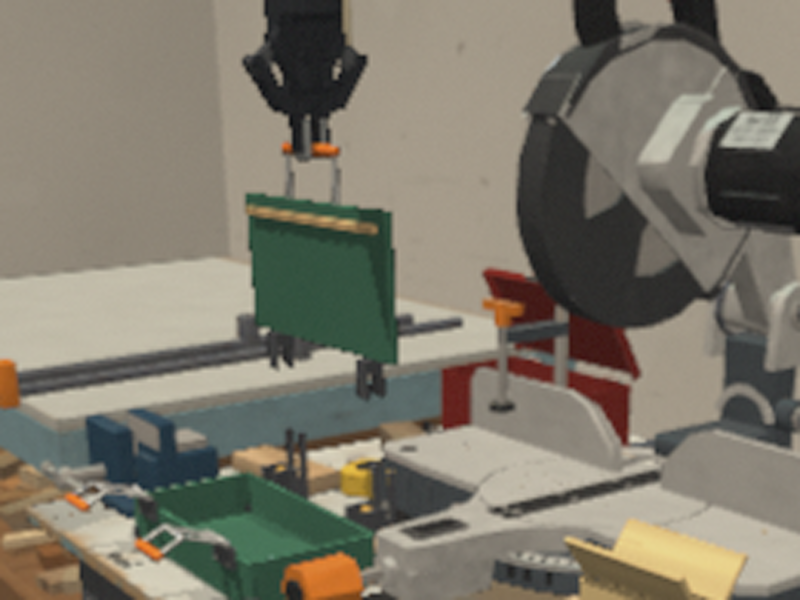

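View pics/w15.png

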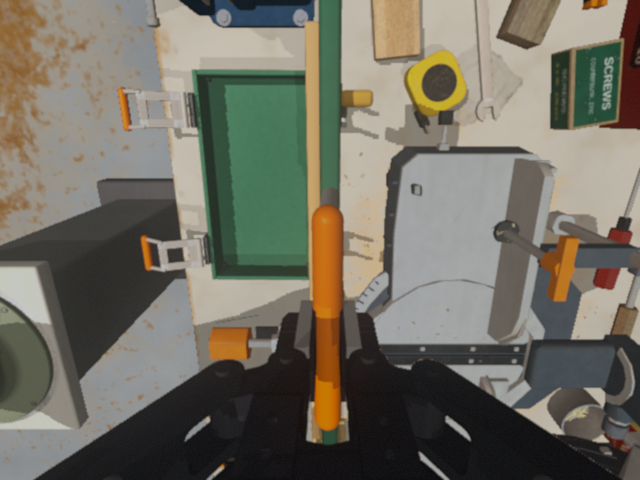

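>>> move_arm([
  [[-20,0,0],[0,0,0]],
  [[-50,-15,0],[0,0,0]],
  [[-80,-45,0],[0,0,0]],
  [[-105,-85,0],[0,0,0]],
  [[-120,-130,0],[0,0,0]],
  [[-125,-175,0],[0,0,0]],
  [[-125,-220,0],[0,0,0]],
  [[-125,-265,0],[0,0,0]],
  [[-125,-310,0],[0,0,0]],
  [[-125,-355,0],[0,0,0.02]],
  [[-125,-400,0],[0,0,0.04]],
  [[-125,-435,0],[0,0,0.06]],
])

```text
clock: 28.75
position: [0.4757, -0.1401, 0.4167]
tool_rot: [-3.141, 0.0, 1.63]
force: [0.6, -0.2, -3.8]
grip_width: 0.0089
```

>>> move_arm([
  [[10,-30,0],[0,0,0]],
  [[35,-50,0],[0,0,0]],
  [[65,-55,0],[0,0,0]],
  [[95,-55,0],[0,0,0]],
  [[115,-55,0],[0,0,0]],
  [[127,-55,0],[0,0,0]],
  [[127,-55,0],[0,0,0]],
  [[127,-55,0],[0,0,0]],
  [[127,-55,0],[0,0,0]],
])

```text
clock: 29.88
position: [0.6029, -0.1935, 0.4176]
tool_rot: [3.141, -0.0, 1.63]
force: [0.1, 0.2, -3.0]
grip_width: 0.0091
```

Run:
```python
from h import *
s=observe();print(s['clock'],np.round(s['position'],4),np.round(s['tool_rot'],3),np.round(s['force'],1),np.round(s['moment'],2),s['grip_width'],np.round(s['qpos'],2))
f=snap('side','s16');f=snap('wrist','w16');f=snap('top','t16')
a=cv2.imread('pics/s16.png');cv2.imwrite('pics/s16c.png',cv2.resize(a[90:315,300:600],(800,600),interpolation=cv2.INTER_CUBIC))
```

```text
29.875 [ 0.6029 -0.1935  0.4176] [ 3.141 -0.     1.63 ] [ 0.1  0.2 -3. ] [ 0.02 -0.02 -0.05] 0.00909290338619208 [-0.2   0.49  0.68  1.37 -0.31  1.39  0.54]
```

View pics/s16c.png

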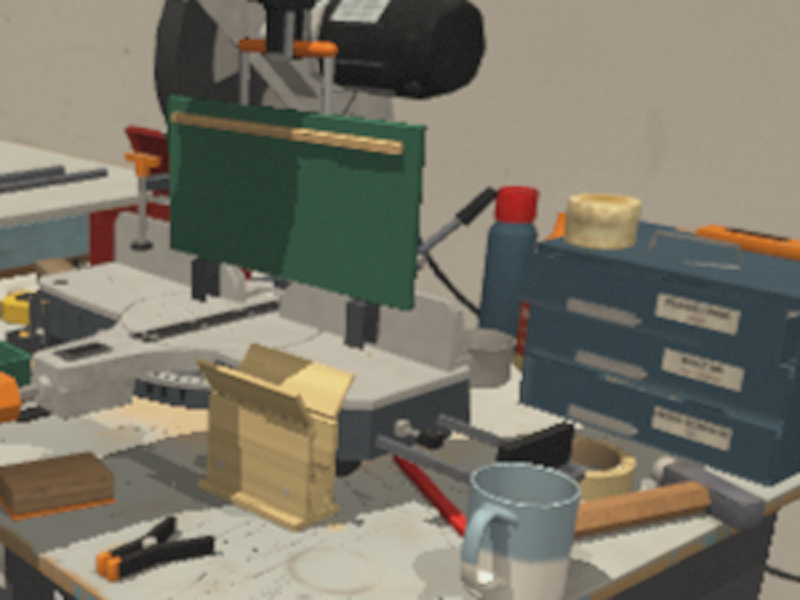

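View pics/w16.png

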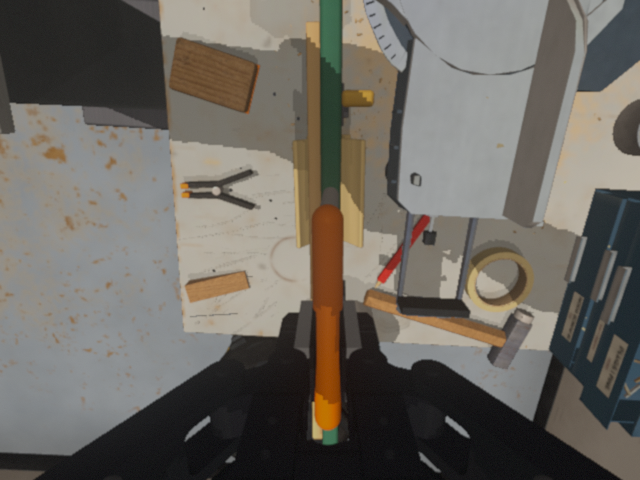

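View pics/t16.png

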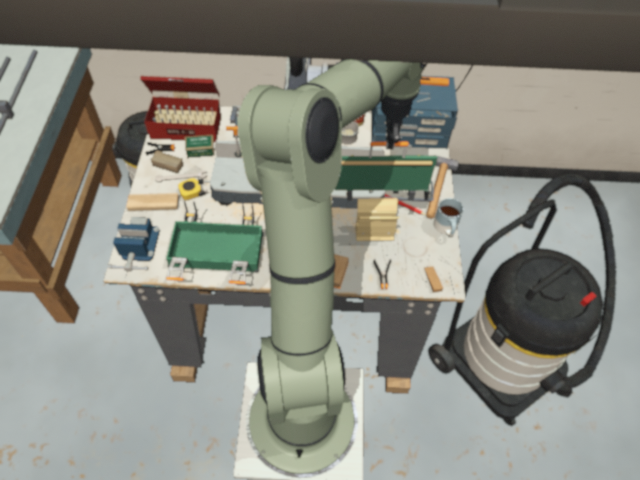

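Run:
```python
from h import *
f=snap('wrist','w17')
Rz=R.from_euler('xyz',[0,0,.06]).as_matrix()
s=observe();p=np.array(s['position'])
for q in [(294,142),(365,142),(297,245),(363,245)]:
    w=onz(f,q,.132);print(np.round(w,4),np.round(Rz.T@(w-p),4))
a=cv2.imread('pics/w17.png');cv2.imwrite('pics/w17c.png',cv2.resize(a[100:260,260:400],(525,600),interpolation=cv2.INTER_CUBIC))
```

```text
[ 0.5644 -0.1377  0.132 ] [-0.0354  0.0579 -0.2855]
[ 0.6382 -0.1331  0.132 ] [ 0.0386  0.058  -0.2855]
[ 0.5715 -0.251   0.132 ] [-0.0351 -0.0556 -0.2855]
[ 0.6466 -0.2464  0.132 ] [ 0.0402 -0.0555 -0.2855]
```

View pics/w17c.png

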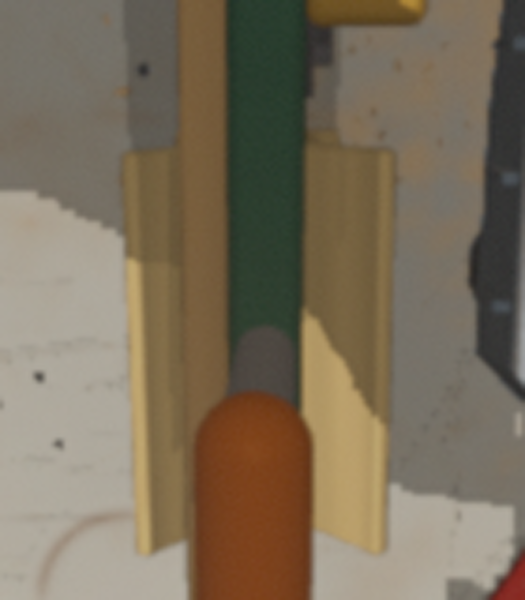

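>>> move_arm([
  [[2,1,-10],[0,0,0]],
  [[2,1,-40],[0,0,0]],
  [[2,1,-65],[0,0,0]],
  [[2,1,-80],[0,0,0]],
  [[2,1,-95],[0,0,0]],
  [[2,1,-110],[0,0,0]],
  [[2,1,-125],[0,0,0]],
  [[2,1,-140],[0,0,0]],
  [[2,1,-150],[0,0,0]],
  [[2,1,-157],[0,0,0]],
  [[2,1,-157],[0,0,0]],
])

```text
clock: 31.45
position: [0.6053, -0.1924, 0.26]
tool_rot: [-3.141, -0.0, 1.631]
force: [0.1, -0.1, -4.1]
grip_width: 0.0089
```

Run:
```python
from h import *
s=observe();print(s['clock'],np.round(s['position'],4),np.round(s['tool_rot'],3),np.round(s['force'],1),np.round(s['moment'],2),s['grip_width'],np.round(s['qpos'],2))
f=snap('side','s18');f=snap('wrist','w18')
a=cv2.imread('pics/s18.png');cv2.imwrite('pics/s18c.png',cv2.resize(a[90:315,300:600],(800,600),interpolation=cv2.INTER_CUBIC))
```

```text
31.45 [ 0.6053 -0.1924  0.26  ] [-3.141 -0.     1.631] [ 0.1 -0.1 -4.1] [-0.04  0.07  0.05] 0.008933271899555653 [-0.18  0.61  0.62  1.59 -0.39  1.07  0.61]
```

View pics/s18c.png

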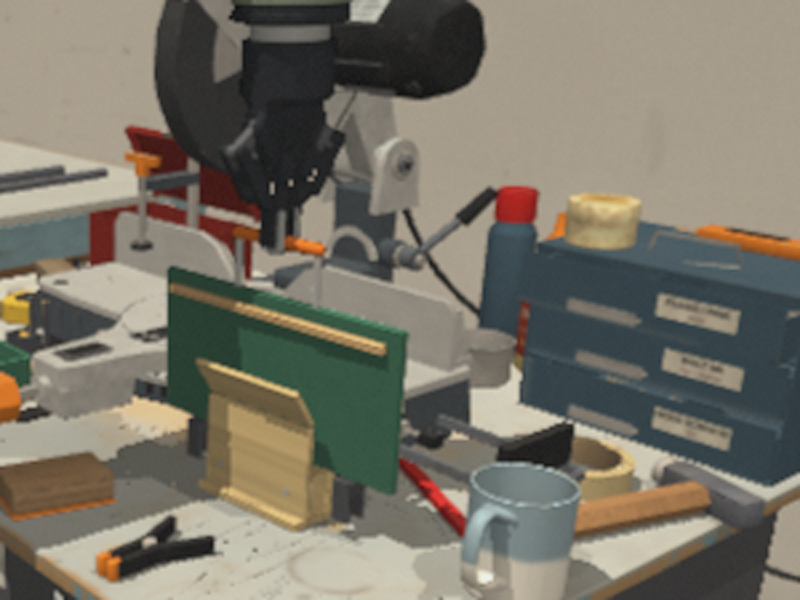

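View pics/w18.png

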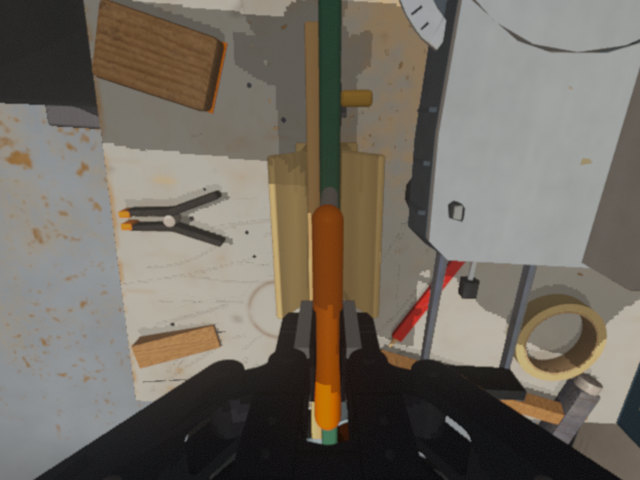

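Lid is in the slot (wrist: panel between lips, columns 268–385). Lower the last millimetres until contact.

>>> move_arm([
  [[0,0,-4],[0,0,0]],
  [[0,0,-8],[0,0,0]],
  [[0,0,-9],[0,0,0]],
  [[0,0,-9],[0,0,0]],
])

```text
clock: 32.05
position: [0.6069, -0.1927, 0.2537]
tool_rot: [3.137, 0.001, 1.631]
force: [-0.8, 2.6, 23.4]
grip_width: 0.0091
```

>>> move_arm([
  [[0,0,2],[0,0,0]],
  [[0,0,2],[0,0,0]],
  [[0,0,2],[0,0,0]],
  [[0,0,2],[0,0,0]],
  [[0,0,30],[0,0,0]],
  [[0,0,70],[0,0,0]],
  [[0,0,120],[0,0,0]],
  [[0,0,120],[0,0,0]],
], jaw=45)

```text
clock: 33.05
position: [0.6062, -0.1932, 0.3748]
tool_rot: [3.137, 0.001, 1.631]
force: [-0.0, -0.1, -0.8]
grip_width: 0.045
```

Run:
```python
from h import *
s=observe();print(s['clock'],np.round(s['position'],4),np.round(s['tool_rot'],3),np.round(s['force'],1),np.round(s['moment'],2),s['grip_width'],np.round(s['qpos'],2))
f=snap('side','s19')
a=cv2.imread('pics/s19.png');cv2.imwrite('pics/s19c.png',cv2.resize(a[90:315,300:600],(800,600),interpolation=cv2.INTER_CUBIC))
f=snap('wrist','w19')
```

```text
33.05 [ 0.6062 -0.1932  0.3748] [3.137e+00 1.000e-03 1.631e+00] [-0.  -0.1 -0.8] [ 0.06 -0.02 -0.03] 0.04504228936255633 [-0.2   0.52  0.67  1.44 -0.33  1.29  0.55]
```

View pics/s19c.png

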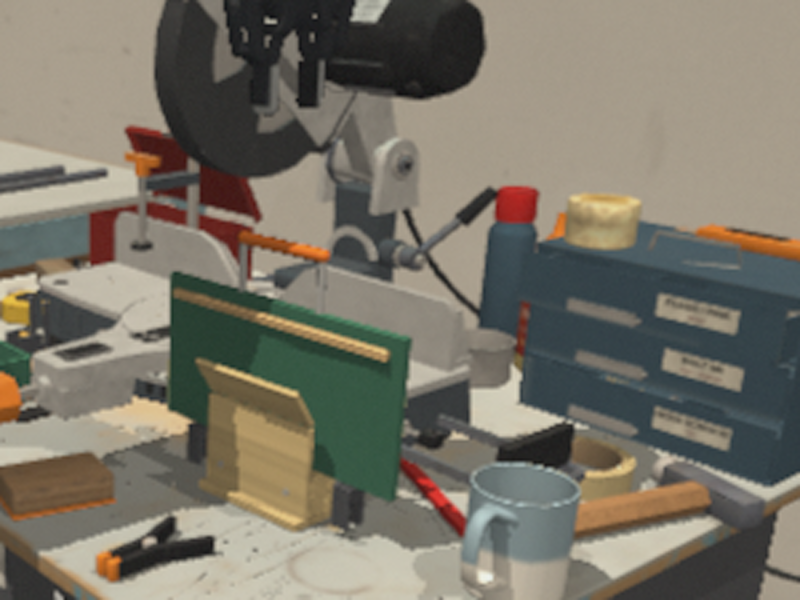

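View pics/w19.png

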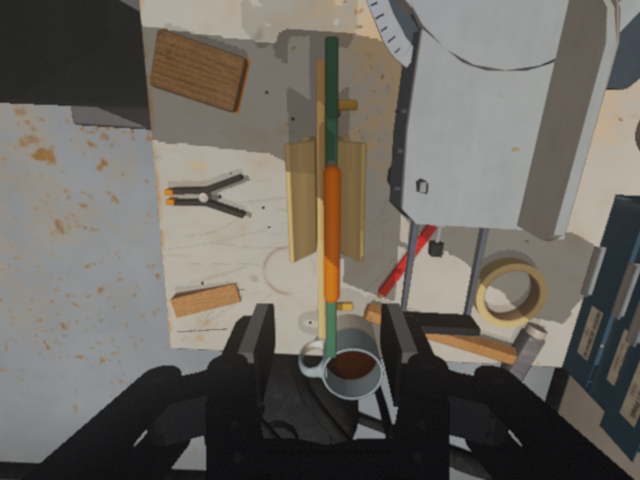

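>>> move_arm([
  [[-50,20,0],[0,0,-0.03]],
  [[-100,45,0],[0,0,-0.06]],
  [[-150,65,0],[0,0,-0.06]],
  [[-166,75,0],[0,0,-0.06]],
  [[-166,75,0],[0,0,-0.06]],
  [[-166,75,0],[0,0,-0.06]],
], jaw=80)

```text
clock: 33.9
position: [0.4398, -0.1174, 0.371]
tool_rot: [-3.141, 0.0, 1.571]
force: [0.2, -0.7, 0.6]
grip_width: 0.0797
```

```bash
cat > k.py <<'E'
from h import *
import sys
def meas(f,n,z,cam='wrist'):
    for o in outline_of(n,cam)[:1]:
        m=o['pixels'].astype(np.uint8);c=max(cv2.findContours(m,0,cv2.CHAIN_APPROX_NONE)[0],key=len)[:,0]
        P=np.array([onz(f,p,z)[:2] for p in c])*1000
        r=cv2.minAreaRect(P.astype(np.float32));print(n,round(o['score'],2),'px',np.round(o['pixel']),'rect c',np.round(r[0],1),'size',np.round(r[1],1),'ang',round(r[2],1))
        print('  corners px',[np.round(proj(f,[*(q/1000),z])).tolist() for q in cv2.boxPoints(r)])
if __name__=='__main__':
    s=observe();print(s['clock'],np.round(s['position'],4),np.round(s['tool_rot'],3))
    f=snap('wrist',sys.argv[1])
    for n,z in(('sanding_block',.029),('sanding_block',.0),('spring_clamp_2',.015),('wedge',.022),('wedge',.0)): meas(f,n,z)
E
python3 k.py w20
```

```text
33.9 [ 0.4398 -0.1174  0.371 ] [-3.141  0.     1.571]
sanding_block 0.95 px [337. 148.] rect c [449.7 -69.6] size [61.7 99. ] ang 75.8
  corners px [[290.0, 163.0], [369.0, 183.0], [384.0, 132.0], [302.0, 110.0]]
sanding_block 0.95 px [337. 148.] rect c [450.4 -71.8] size [ 65.6 105.3] ang 75.8
  corners px [[290.0, 163.0], [369.0, 183.0], [384.0, 132.0], [302.0, 110.0]]
spring_clamp_2 0.98 px [334. 259.] rect c [ 447.9 -215.1] size [99.4 58.2] ang 3.9
  corners px [[295.0, 239.0], [299.0, 279.0], [371.0, 275.0], [370.0, 235.0]]
wedge 0.62 px [325. 348.] rect c [ 440.9 -356.4] size [93.1 41.7] ang 19.9
  corners px [[293.0, 347.0], [304.0, 370.0], [363.0, 352.0], [354.0, 328.0]]
wedge 0.62 px [325. 348.] rect c [ 441.  -371.6] size [97.5 43.6] ang 19.9
  corners px [[293.0, 347.0], [304.0, 370.0], [363.0, 352.0], [354.0, 328.0]]
```

View pics/w20.png

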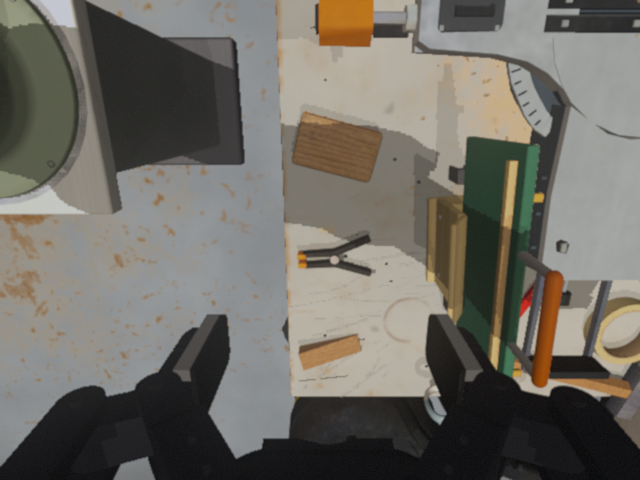

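>>> move_arm([
  [[3,10,-20],[0,0,0.17]],
  [[6,20,-50],[0,0,0.34]],
  [[10,30,-80],[0,0,0.51]],
  [[10,40,-110],[0,0,0.68]],
  [[10,47,-140],[0,0,0.85]],
  [[10,47,-170],[0,0,1.02]],
  [[10,47,-200],[0,0,1.19]],
  [[10,47,-230],[0,0,1.323]],
  [[10,47,-245],[0,0,1.323]],
  [[10,47,-245],[0,0,1.323]],
], jaw=82)

```text
clock: 35.45
position: [0.4491, -0.0707, 0.1258]
tool_rot: [-3.141, -0.001, 2.89]
force: [0.8, 0.6, 0.4]
grip_width: 0.0824
```

```bash
cat > m.py <<'E'
from h import *
from k import meas
import sys
s=observe();print(s['clock'],np.round(s['position'],4),np.round(s['tool_rot'],3),np.round(s['force'],1),s['grip_width'],np.round(s['qpos'],2))
f=snap('wrist',sys.argv[1]);meas(f,sys.argv[2],float(sys.argv[3]))
E
python3 m.py w21 sanding_block .029
```

```text
35.45 [ 0.4491 -0.0707  0.1258] [-3.141e+00 -1.000e-03  2.890e+00] [0.8 0.6 0.4] 0.0824273441858932 [-0.2   0.49  0.29  2.16 -0.27  0.53  1.62]
sanding_block 0.95 px [330. 249.] rect c [446.3 -69.4] size [ 61.5 102.2] ang 75.5
  corners px [[275.0, 172.0], [281.0, 329.0], [375.0, 329.0], [383.0, 172.0]]
```

View pics/w21.png

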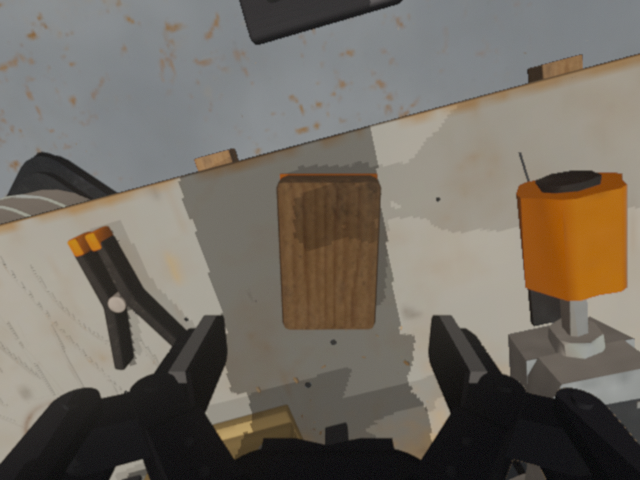

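>>> move_arm([
  [[0,0,-40],[0,0,0]],
  [[-1,0,-75],[0,0,0]],
  [[-1,0,-90],[0,0,0]],
  [[-1,0,-90],[0,0,0]],
])

```text
clock: 36.05
position: [0.4485, -0.0705, 0.0365]
tool_rot: [-3.141, -0.0, 2.893]
force: [0.0, 0.5, 0.3]
grip_width: 0.0819
```

>>> move_arm([
  [[0,0,0],[0,0,0]],
  [[0,0,0],[0,0,0]],
  [[0,0,0],[0,0,0]],
  [[0,0,0],[0,0,0]],
  [[0,0,0],[0,0,0]],
], jaw=55, grip_force=40)

```text
clock: 36.67
position: [0.4491, -0.0705, 0.0377]
tool_rot: [3.141, 0.002, 2.894]
force: [-1.8, -0.4, 10.2]
grip_width: 0.0618
```

>>> move_arm([
  [[0,0,30],[0,0,0]],
  [[0,0,80],[0,0,0]],
  [[0,0,130],[0,0,0]],
  [[0,0,160],[0,0,0]],
])

```text
clock: 37.17
position: [0.4488, -0.0704, 0.1995]
tool_rot: [3.14, 0.003, 2.893]
force: [1.2, 0.5, -0.9]
grip_width: 0.0622
```

>>> move_arm([
  [[0,55,0],[0,0,0.05]],
  [[0,110,0],[0,0,0.1]],
  [[10,165,0],[0,0,0.15]],
  [[25,220,0],[0,0,0.2]],
  [[40,275,0],[0,0,0.248]],
  [[55,330,0],[0,0,0.248]],
  [[61,385,0],[0,0,0.248]],
  [[61,435,0],[0,0,0.248]],
  [[61,435,-20],[0,0,0.248]],
  [[61,435,-40],[0,0,0.248]],
  [[61,435,-40],[0,0,0.248]],
])

```text
clock: 38.55
position: [0.5088, 0.3643, 0.1562]
tool_rot: [-3.141, -0.001, -3.141]
force: [-0.3, 0.2, -1.4]
grip_width: 0.0616
```

```bash
python3 m.py w22 sanding_block .08; python3 -c "
from h import *
snap('side','s22');a=cv2.imread('pics/s22.png');cv2.imwrite('pics/s22c.png',cv2.resize(a[110:260,190:390],(800,600)))"
```

```text
38.55 [0.5088 0.3643 0.1562] [-3.141e+00 -1.000e-03 -3.141e+00] [-0.3  0.2 -1.4] 0.06161297794189799 [-0.88  0.65  0.25  1.69 -0.2   0.82  1.03]
sanding_block 0.77 px [327. 316.] rect c [546.2 364.3] size [158.5  92. ] ang 0.2
  corners px [[414.0, 201.0], [240.0, 201.0], [258.0, 436.0], [397.0, 436.0]]
```

View pics/w22.png

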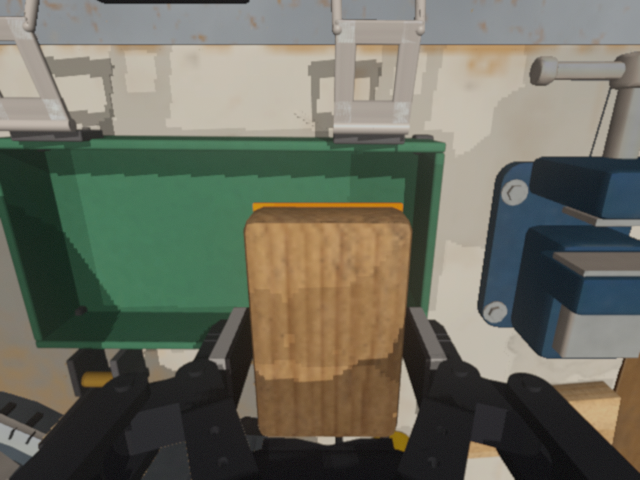

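View pics/s22c.png

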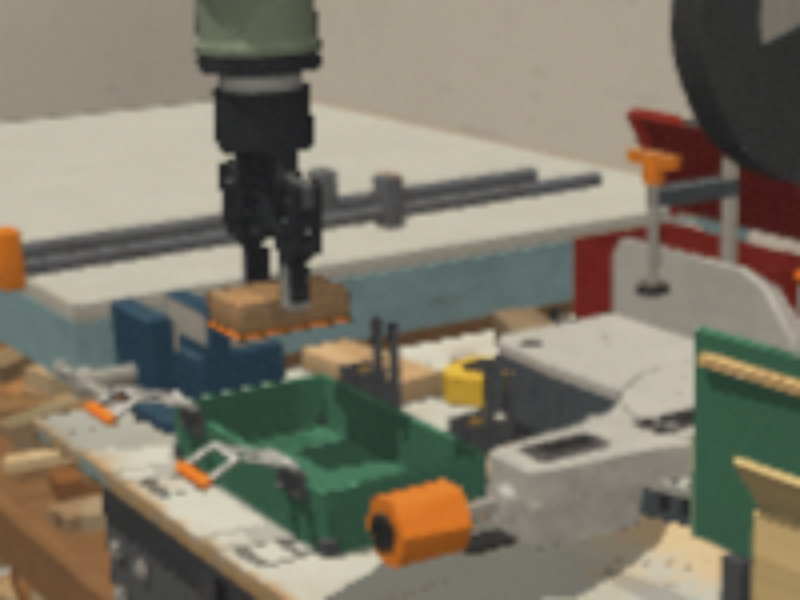

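>>> move_arm([
  [[0,-1,-40],[0,0,0]],
  [[0,-1,-80],[0,0,0]],
  [[0,-1,-100],[0,0,0]],
  [[0,-1,-108],[0,0,0]],
  [[0,-1,-112],[0,0,0]],
  [[0,-1,-112],[0,0,0]],
])

```text
clock: 39.45
position: [0.5098, 0.3639, 0.0451]
tool_rot: [3.141, 0.001, -3.142]
force: [0.1, 0.3, -1.4]
grip_width: 0.062
```

>>> move_arm([
  [[0,0,0],[0,0,0]],
  [[0,0,0],[0,0,0]],
  [[0,0,0],[0,0,0]],
  [[0,0,40],[0,0,0]],
  [[0,0,90],[0,0,0]],
  [[0,-40,140],[0,0,0]],
  [[0,-70,180],[0,0,0]],
  [[0,-70,180],[0,0,0]],
], jaw=73)

```text
clock: 40.45
position: [0.511, 0.2918, 0.2277]
tool_rot: [3.139, 0.004, 3.138]
force: [0.2, 0.5, 0.3]
grip_width: 0.0733
```

```bash
python3 m.py w23 sanding_block .035
```

```text
40.45 [0.511  0.2918 0.2277] [3.139 0.004 3.138] [0.2 0.5 0.3] 0.07333359827095534 [-0.82  0.51  0.28  1.74 -0.17  0.91  1.1 ]
sanding_block 0.75 px [410. 210.] rect c [507.5 361.3] size [100.2  64. ] ang 0.4
  corners px [[451.0, 154.0], [372.0, 155.0], [369.0, 269.0], [440.0, 269.0]]
```

View pics/w23.png

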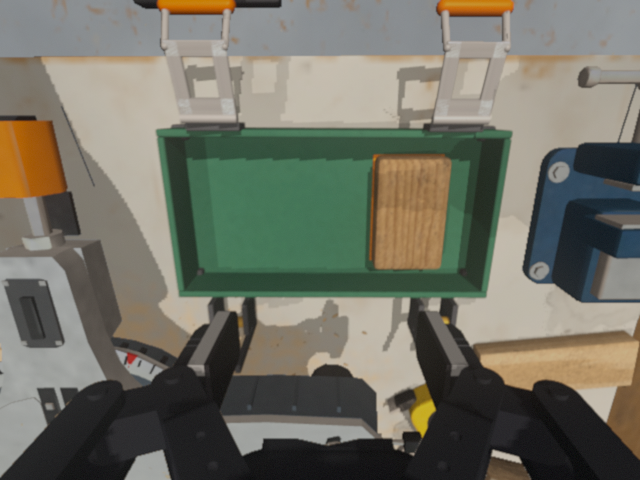

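>>> move_arm([
  [[-20,-55,30],[0,0,0]],
  [[-40,-110,32],[0,0,0]],
  [[-60,-165,32],[0,0,0]],
  [[-80,-220,32],[0,0,0]],
  [[-81,-275,32],[0,0,0]],
  [[-81,-330,32],[0,0,0]],
  [[-81,-385,32],[0,0,0]],
  [[-81,-440,32],[0,0,0.03]],
  [[-81,-490,32],[0,0,0.06]],
  [[-81,-508,0],[0,0,0.068]],
  [[-81,-508,-30],[0,0,0.068]],
  [[-81,-508,-30],[0,0,0.068]],
], jaw=45)

```text
clock: 42.05
position: [0.4275, -0.2136, 0.1921]
tool_rot: [3.14, -0.005, -3.073]
force: [-0.1, 0.2, 0.8]
grip_width: 0.045
```

```bash
python3 m.py w24 spring_clamp_2 .015;python3 m.py w24b wedge .022
```

```text
42.05 [ 0.4275 -0.2136  0.1921] [ 3.14  -0.005 -3.073] [-0.1  0.2  0.8] 0.04499043288829787 [ 0.    0.42  0.43  2.05 -0.26  0.73  2.24]
spring_clamp_2 0.7 px [319. 248.] rect c [ 446.3 -216.5] size [100.8  56. ] ang 2.8
  corners px [[358.0, 188.0], [288.0, 186.0], [289.0, 301.0], [353.0, 302.0]]
42.15 [ 0.4287 -0.214   0.1944] [ 3.141e+00 -1.000e-03 -3.073e+00] [-0.5  0.1  0.8] 0.04511179958982019 [ 0.    0.41  0.43  2.05 -0.26  0.73  2.24]
wedge 0.57 px [144. 214.] rect c [ 437.4 -362.6] size [85.2 39.7] ang 14.4
  corners px [[148.0, 167.0], [99.0, 177.0], [137.0, 276.0], [182.0, 269.0]]
```

View pics/w24.png

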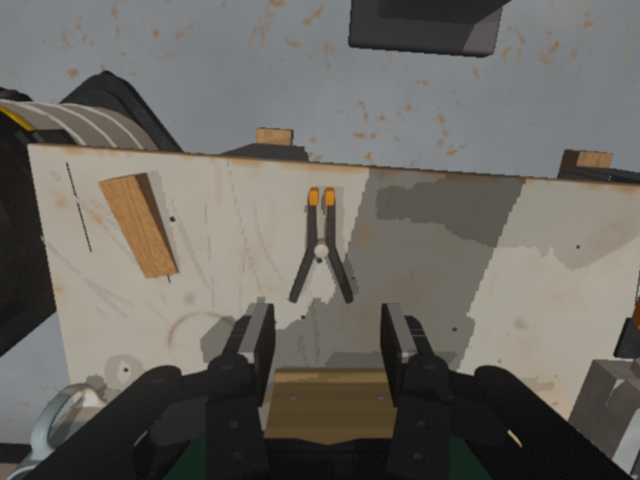

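```bash
python3 -c "
from h import *
f=snap('wrist','w25');s=observe();print(np.round(s['position'],4))
for p in [(322,190),(321,222),(321,250),(321,301)]: print(p,np.round(onz(f,p,.012),4))
a=cv2.imread('pics/w25.png');cv2.imwrite('pics/w25c.png',cv2.resize(a[170:320,260:380],(480,600),interpolation=cv2.INTER_CUBIC))"
```

```text
[ 0.429  -0.2141  0.1952]
(322, 190) [ 0.402  -0.2203  0.012 ]
(321, 222) [ 0.4288 -0.2193  0.012 ]
(321, 250) [ 0.4535 -0.2177  0.012 ]
(321, 301) [ 0.502  -0.2146  0.012 ]
```

View pics/w25c.png

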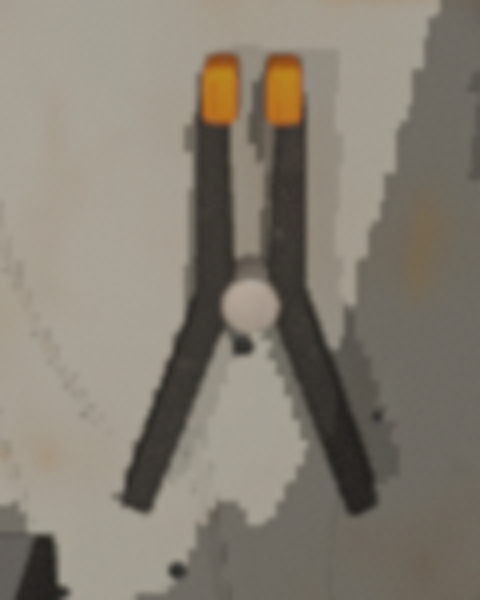

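>>> move_arm([
  [[0,-3,-40],[0,0,0]],
  [[0,-3,-80],[0,0,0]],
  [[0,-3,-110],[0,0,0]],
  [[0,-3,-120],[0,0,0]],
  [[0,-3,-120],[0,0,0]],
  [[0,-3,-120],[0,0,0]],
])

```text
clock: 43.05
position: [0.429, -0.2176, 0.0755]
tool_rot: [-3.141, 0.002, -3.073]
force: [0.5, -0.9, 0.2]
grip_width: 0.0451
```

```bash
python3 -c "
from h import *
f=snap('wrist','w26');s=observe();print(s['clock'],np.round(s['position'],4),np.round(s['tool_rot'],3),np.round(s['qpos'],2))"
```

```text
43.1 [ 0.429  -0.2175  0.0754] [-3.141e+00  2.000e-03 -3.073e+00] [ 0.13  0.62  0.29  2.12 -0.4   0.45  2.37]
```

View pics/w26.png

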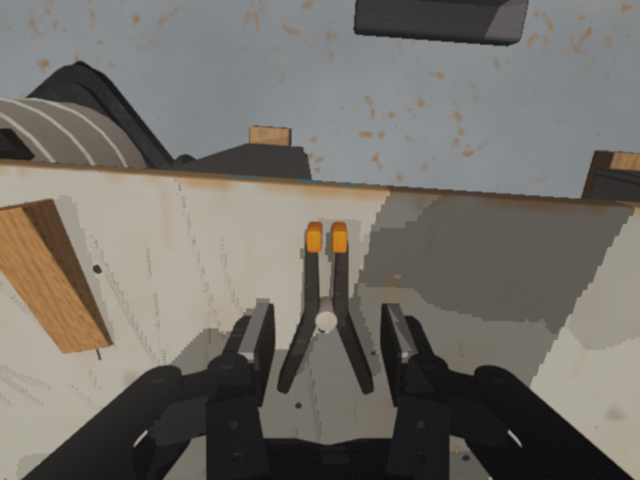

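>>> move_arm([
  [[0,0,-20],[0,0,-0.04]],
  [[0,0,-40],[0,0,-0.06]],
  [[0,0,-44],[0,0,-0.06]],
  [[0,0,-44],[0,0,-0.06]],
])

```text
clock: 43.6
position: [0.4286, -0.2175, 0.0309]
tool_rot: [-3.141, 0.0, -3.133]
force: [0.2, -0.2, 0.9]
grip_width: 0.0451
```

>>> move_arm([
  [[0,0,0],[0,0,0]],
  [[0,0,0],[0,0,0]],
  [[0,0,0],[0,0,0]],
  [[0,0,0],[0,0,0]],
  [[0,0,0],[0,0,0]],
], jaw=15, grip_force=30)

```text
clock: 44.22
position: [0.4288, -0.2177, 0.0311]
tool_rot: [-3.141, 0.001, -3.133]
force: [-0.8, -0.7, 9.0]
grip_width: 0.0232
```

>>> move_arm([
  [[0,0,30],[0,0,0]],
  [[0,0,80],[0,0,0]],
  [[0,0,130],[0,0,0]],
  [[0,0,170],[0,0,0]],
  [[0,0,170],[0,0,0]],
])

```text
clock: 44.85
position: [0.4295, -0.2177, 0.2032]
tool_rot: [-3.141, 0.005, -3.133]
force: [0.2, 0.0, -0.9]
grip_width: 0.0231
```

```bash
python3 -c "
from h import *
f=snap('wrist','w27');s=observe();print(s['clock'],np.round(s['position'],4),np.round(s['tool_rot'],3),np.round(s['qpos'],2))"
```

```text
44.9 [ 0.4289 -0.2173  0.2016] [-3.141e+00  3.000e-03 -3.133e+00] [-0.03  0.41  0.49  2.05 -0.28  0.75  2.21]
```

View pics/w27.png

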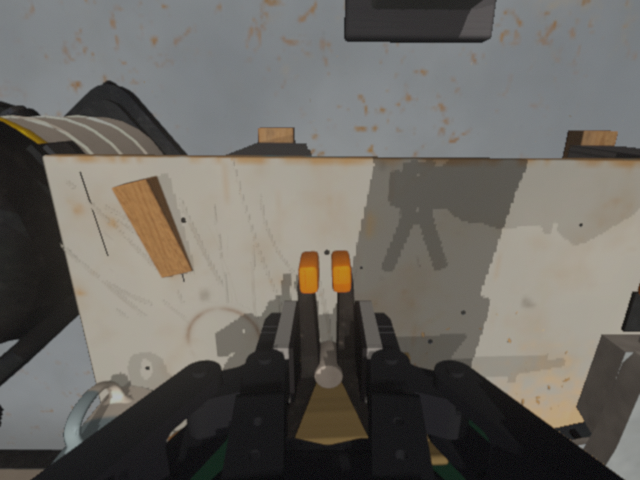

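>>> move_arm([
  [[0,55,10],[0,0,0]],
  [[0,110,10],[0,0,0]],
  [[0,165,10],[0,0,0]],
  [[0,220,10],[0,0,0]],
  [[5,275,10],[0,0,0]],
  [[25,330,10],[0,0,0]],
  [[50,385,10],[0,0,0]],
  [[60,432,0],[0,0,0]],
  [[60,432,-50],[0,0,0]],
  [[60,432,-80],[0,0,0]],
  [[60,432,-80],[0,0,0]],
  [[60,432,-80],[0,0,0]],
])

```text
clock: 46.4
position: [0.4887, 0.2144, 0.121]
tool_rot: [3.142, 0.0, -3.134]
force: [0.5, -0.1, -0.4]
grip_width: 0.023
```

```bash
python3 -c "
from h import *
f=snap('wrist','w28');s=observe();print(s['clock'],np.round(s['position'],4),np.round(s['tool_rot'],3),np.round(s['qpos'],2))"
```

```text
46.45 [0.4889 0.2147 0.1214] [ 3.141e+00  1.000e-03 -3.134e+00] [-0.78  0.6   0.35  1.96 -0.33  0.63  1.37]
```

View pics/w28.png

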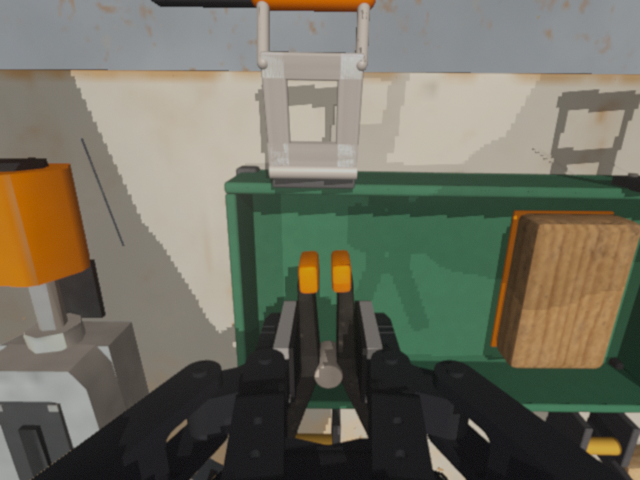

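>>> move_arm([
  [[0,0,-40],[0,0,0]],
  [[0,0,-65],[0,0,0]],
  [[0,0,-78],[0,0,0]],
  [[0,0,-83],[0,0,0]],
  [[0,0,-83],[0,0,0]],
])

```text
clock: 47.08
position: [0.4888, 0.2148, 0.038]
tool_rot: [3.141, 0.001, -3.134]
force: [0.0, 0.3, -0.9]
grip_width: 0.0226
```

>>> move_arm([
  [[0,0,0],[0,0,0]],
  [[0,0,0],[0,0,0]],
  [[0,0,0],[0,0,0]],
  [[0,0,40],[0,0,0]],
  [[0,0,90],[0,0,0]],
  [[0,40,140],[0,0,0]],
  [[10,75,180],[0,0,0]],
  [[20,75,190],[0,0,0]],
  [[20,75,190],[0,0,0]],
], jaw=40)

```text
clock: 48.2
position: [0.5088, 0.289, 0.2273]
tool_rot: [-3.141, 0.001, -3.134]
force: [-0.2, -1.2, -0.3]
grip_width: 0.04
```

```bash
python3 m.py w29 spring_clamp_2 .021
```

```text
48.2 [0.5088 0.289  0.2273] [-3.141e+00  1.000e-03 -3.134e+00] [-0.2 -1.2 -0.3] 0.040004140760109094 [-0.92  0.53  0.44  1.76 -0.27  0.92  1.21]
spring_clamp_2 0.74 px [245. 213.] rect c [507.  216.7] size [99.8 57.3] ang 2.9
  corners px [[273.0, 154.0], [206.0, 157.0], [221.0, 266.0], [283.0, 264.0]]
```

View pics/w29.png

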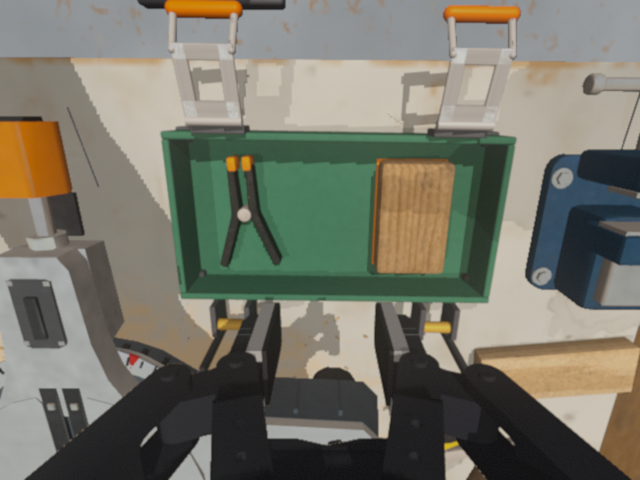

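>>> move_arm([
  [[-10,-37,20],[0,0,-0.18]],
  [[-25,-74,40],[0,0,-0.36]],
  [[-40,-111,50],[0,0,-0.54]],
  [[-55,-148,50],[0,0,-0.72]],
  [[-70,-185,50],[0,0,-0.9]],
  [[-75,-222,50],[0,0,-1.08]],
  [[-75,-259,50],[0,0,-1.26]],
  [[-75,-296,50],[0,0,-1.44]],
  [[-75,-333,50],[0,0,-1.62]],
  [[-75,-370,50],[0,0,-1.8]],
  [[-75,-407,50],[0,0,-1.98]],
  [[-75,-444,50],[0,0,-2.16]],
])

```text
clock: 49.8
position: [0.4322, -0.1557, 0.2764]
tool_rot: [-3.14, 0.001, 0.983]
force: [1.0, 0.5, 0.1]
grip_width: 0.0402
```

>>> move_arm([
  [[0,-37,0],[0,0,-0.18]],
  [[0,-74,0],[0,0,-0.36]],
  [[0,-111,-10],[0,0,-0.54]],
  [[0,-148,-20],[0,0,-0.69]],
  [[0,-185,-30],[0,0,-0.69]],
  [[0,-200,-50],[0,0,-0.69]],
  [[0,-200,-80],[0,0,-0.69]],
  [[0,-200,-80],[0,0,-0.69]],
  [[0,-200,-80],[0,0,-0.69]],
])

```text
clock: 50.92
position: [0.433, -0.3546, 0.1978]
tool_rot: [3.141, 0.0, 0.299]
force: [0.7, 0.1, -0.4]
grip_width: 0.0399
```

```bash
python3 m.py w30 wedge .022;  python3 m.py w30 wedge .0
```

```text
50.925 [ 0.433  -0.3546  0.1978] [3.141 0.    0.299] [ 0.7  0.1 -0.4] 0.03994380177840764 [-0.07  0.74  1.02  1.86 -0.76  0.99  0.02]
wedge 0.69 px [345. 210.] rect c [ 444.  -367.3] size [91.5 29.6] ang 14.0
  corners px [[325.0, 267.0], [360.0, 268.0], [370.0, 159.0], [332.0, 156.0]]
51.025 [ 0.4335 -0.3545  0.1982] [ 3.141e+00 -1.000e-03  3.000e-01] [-0.4 -0.2 -0.2] 0.03997403058519806 [-0.07  0.74  1.02  1.86 -0.76  0.99  0.02]
wedge 0.67 px [344. 213.] rect c [ 438.6 -369.7] size [98.8 32.1] ang 15.1
  corners px [[325.0, 268.0], [360.0, 269.0], [368.0, 159.0], [330.0, 157.0]]
```

View pics/w30.png

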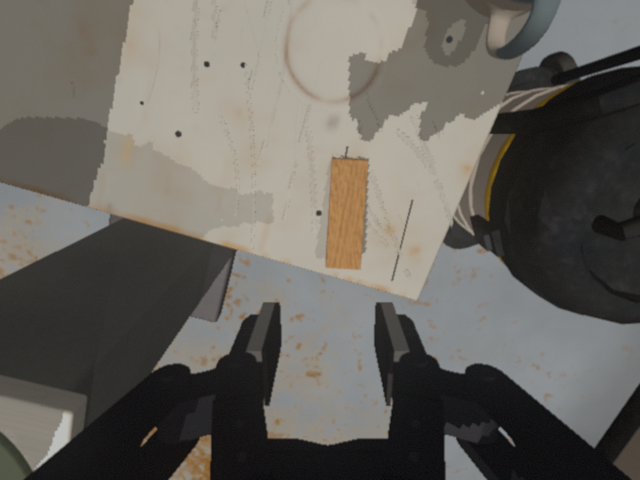

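>>> move_arm([
  [[2,-8,-40],[0,0,-0.03]],
  [[4,-14,-80],[0,0,-0.05]],
  [[4,-14,-115],[0,0,-0.05]],
  [[4,-14,-115],[0,0,-0.05]],
  [[4,-14,-115],[0,0,-0.05]],
], jaw=45)

```text
clock: 51.75
position: [0.4377, -0.3689, 0.0838]
tool_rot: [3.14, -0.001, 0.25]
force: [-0.6, 0.6, 0.0]
grip_width: 0.0453
```

```bash
python3 m.py w31 wedge .018
```

```text
51.75 [ 0.4377 -0.3689  0.0838] [ 3.14e+00 -1.00e-03  2.50e-01] [-0.6  0.6  0. ] 0.04526627887476599 [ 0.05  0.89  0.85  1.89 -0.94  0.82  0.1 ]
wedge 0.6 px [328. 262.] rect c [ 442.9 -368.3] size [95.5 30.8] ang 13.5
  corners px [[300.0, 347.0], [354.0, 348.0], [361.0, 180.0], [299.0, 179.0]]
```

View pics/w31.png

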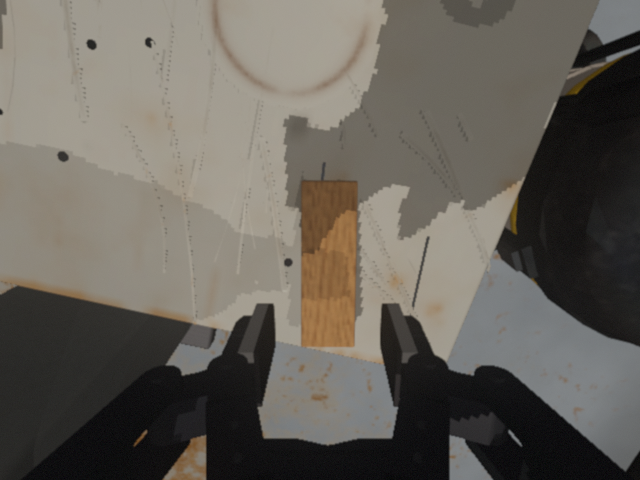

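>>> move_arm([
  [[0,0,-30],[0,0,0]],
  [[1,0,-48],[0,0,0]],
  [[1,0,-53],[0,0,0]],
  [[1,0,-53],[0,0,0]],
])

```text
clock: 52.35
position: [0.4384, -0.3686, 0.0297]
tool_rot: [3.141, 0.0, 0.25]
force: [-0.3, 0.5, -0.5]
grip_width: 0.045
```

>>> move_arm([
  [[0,0,0],[0,0,0]],
  [[0,0,0],[0,0,0]],
  [[0,0,0],[0,0,0]],
  [[0,0,0],[0,0,0]],
  [[0,0,0],[0,0,0]],
], jaw=22, grip_force=40)

```text
clock: 52.98
position: [0.4386, -0.3687, 0.0302]
tool_rot: [3.141, -0.001, 0.25]
force: [-1.1, 1.2, 6.9]
grip_width: 0.0284
```

>>> move_arm([
  [[0,0,30],[0,0,0]],
  [[0,0,80],[0,0,0]],
  [[0,0,130],[0,0,0]],
  [[0,0,180],[0,0,0]],
  [[0,0,190],[0,0,0]],
])

```text
clock: 53.6
position: [0.4389, -0.3691, 0.2225]
tool_rot: [3.139, -0.003, 0.25]
force: [-0.6, 1.0, 0.6]
grip_width: 0.0289
```

```bash
python3 m.py w32 wedge .018
```

```text
53.6 [ 0.4389 -0.3691  0.2225] [ 3.139e+00 -3.000e-03  2.500e-01] [-0.6  1.   0.6] 0.0289232392044464 [-0.06  0.73  1.05  1.81 -0.74  1.04 -0.04]
wedge 0.87 px [326. 306.] rect c [ 333.  -396.7] size [239.3  75.2] ang 14.2
  corners px [[292.0, 421.0], [362.0, 421.0], [370.0, 204.0], [285.0, 204.0]]
```

View pics/w32.png

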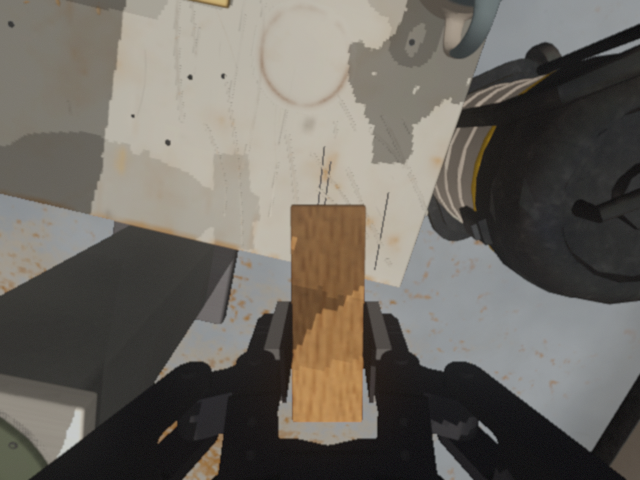

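>>> move_arm([
  [[0,41,20],[0,0,0.18]],
  [[0,82,35],[0,0,0.36]],
  [[0,123,35],[0,0,0.54]],
  [[0,164,35],[0,0,0.72]],
  [[0,205,35],[0,0,0.9]],
  [[0,246,35],[0,0,1.08]],
  [[0,287,35],[0,0,1.26]],
  [[0,328,35],[0,0,1.44]],
  [[0,369,35],[0,0,1.62]],
  [[0,410,35],[0,0,1.8]],
  [[0,451,35],[0,0,1.98]],
  [[5,492,35],[0,0,2.16]],
])

```text
clock: 55.2
position: [0.4425, 0.1252, 0.2534]
tool_rot: [-3.14, -0.001, 2.416]
force: [-0.5, 0.4, -0.3]
grip_width: 0.0291
```

>>> move_arm([
  [[15,41,0],[0,0,0.18]],
  [[30,82,0],[0,0,0.36]],
  [[45,123,0],[0,0,0.54]],
  [[60,160,-10],[0,0,0.72]],
  [[66,167,-50],[0,0,0.73]],
  [[66,167,-100],[0,0,0.73]],
  [[66,167,-130],[0,0,0.73]],
  [[66,167,-130],[0,0,0.73]],
  [[66,167,-130],[0,0,0.73]],
])

```text
clock: 56.32
position: [0.5096, 0.2906, 0.1249]
tool_rot: [3.141, 0.0, 3.14]
force: [0.8, -0.5, 0.3]
grip_width: 0.0286
```

```bash
python3 m.py w33 wedge .018
```

```text
56.325 [0.5096 0.2906 0.1249] [3.141 0.    3.14 ] [ 0.8 -0.5  0.3] 0.028600887609591577 [-0.85  0.66  0.34  1.82 -0.32  0.71  1.23]
wedge 0.97 px [328. 309.] rect c [560.5 290.1] size [ 53.5 168.2] ang 90.0
  corners px [[283.0, 204.0], [291.0, 422.0], [362.0, 422.0], [370.0, 204.0]]
```

View pics/w33.png

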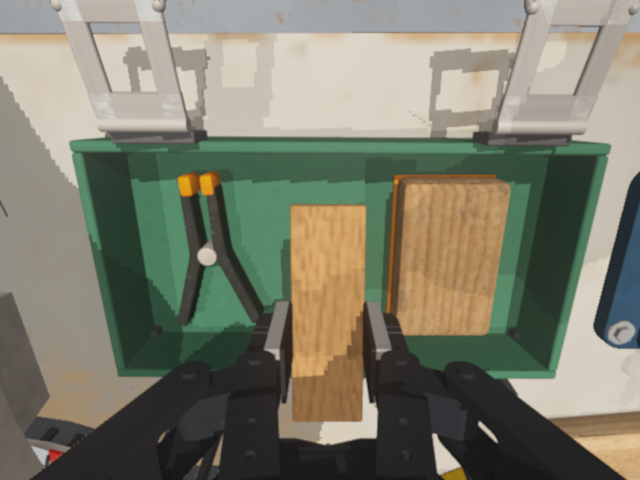

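>>> move_arm([
  [[0,0,-40],[0,0,0]],
  [[0,0,-70],[0,0,0]],
  [[0,0,-83],[0,0,0]],
  [[0,0,-87],[0,0,0]],
  [[0,0,-87],[0,0,0]],
])

```text
clock: 57.05
position: [0.5098, 0.2909, 0.0382]
tool_rot: [3.141, 0.001, 3.14]
force: [0.1, -0.4, -0.1]
grip_width: 0.0287
```

>>> move_arm([
  [[0,0,0],[0,0,0]],
  [[0,0,0],[0,0,0]],
  [[0,0,0],[0,0,0]],
  [[0,0,40],[0,0,0]],
  [[0,0,90],[0,0,0]],
  [[0,0,140],[0,0,0]],
  [[0,0,200],[0,0,0]],
  [[0,0,230],[0,0,0]],
  [[0,0,230],[0,0,0]],
], jaw=37)

```text
clock: 58.18
position: [0.5101, 0.291, 0.2696]
tool_rot: [3.139, 0.003, 3.14]
force: [-0.0, -0.6, -0.8]
grip_width: 0.037
```

```bash
python3 m.py w34 wedge .02; python3 -c "
from h import *
snap('side','s34');a=cv2.imread('pics/s34.png');cv2.imwrite('pics/s34c.png',cv2.resize(a[120:360,200:520],(800,600)))"
```

```text
58.175 [0.5101 0.291  0.2696] [3.139e+00 3.000e-03 3.140e+00] [-0.  -0.6 -0.8] 0.036991726169389415 [-0.92  0.48  0.43  1.71 -0.23  1.    1.16]
wedge 0.74 px [326. 197.] rect c [504.6 291. ] size [31.6 93.1] ang 89.7
  corners px [[310.0, 151.0], [311.0, 243.0], [342.0, 243.0], [343.0, 151.0]]
```

View pics/w34.png

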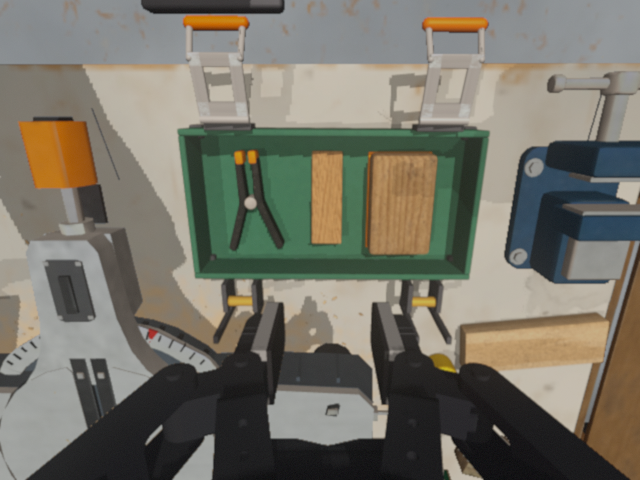

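View pics/s34c.png

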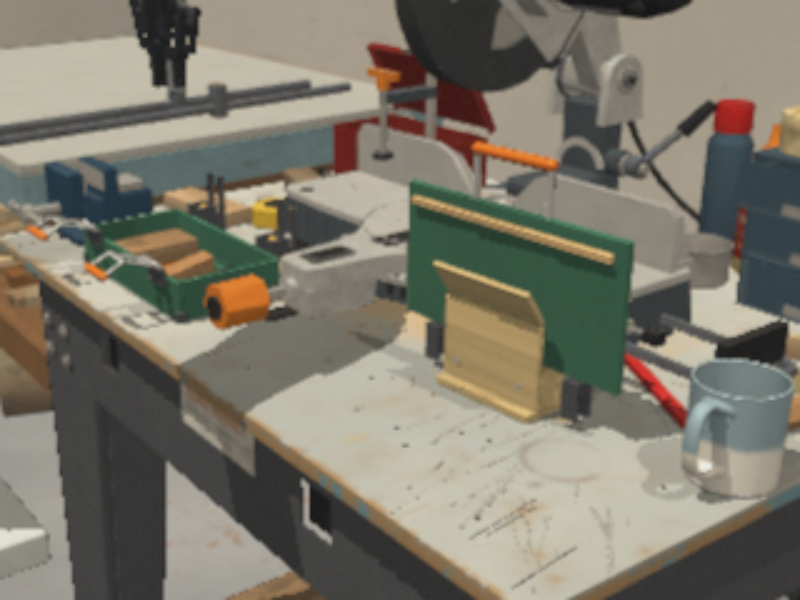

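```bash
python3 -c "
from h import *
print(job_done())"
```

```text
the job is handed in; nothing more can be done
None
```

I finished the job and handed it in at about 58 s of the 208 s allowed. No verdict was reported.

**What I did:**
- **Hasps:** I swung both hasps to the front stop. After the first pull they stayed standing near upright instead of falling, so I pushed both over with closed fingers while the lid was still shut.
- **Lid:** I raised it by its handle, pressed it down on the pins, then lifted it straight up. I carried it in front of the saw and stood it in the rack slot, handle up.
- **Kit pieces:** All three pieces were on the bench. I laid the sanding block, wedge and spring clamp side by side in the chest.

**Last checks:**
- **Pieces:** By eye they lie flat inside the walls in the last wrist picture. Against a measured chest centre of (0.510, 0.297):

| Piece | Measured position (m) |
|---|---|
| Sanding block | (0.508, 0.361) |
| Wedge | (0.505, 0.291) |
| Spring clamp | (0.507, 0.217) |

- **Hasps, lid and mug:** The last wrist picture shows both hasps swung to the front. The last side picture shows the lid upright in the rack and the mug where it stood. These I judged by eye only.

**Disagreements:**
- **Side camera:** It put the rack about 7 mm away from where the wrist and top cameras put it. I used the latter two, and the lid went in with no side force.
- **Hinge force:** Early in raising the lid, my path ran too close to the hinge. The wrist force reached about 73 N, under the 120 N limit. I eased it off, and the handle seems to have slid about 8 mm in the grip.

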